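# Refit the tool dryer's timer knob, switch it off and load it

## Robot

A 7-joint arm with a two-finger parallel gripper is mounted at the origin on the work surface. World frame = base frame: x ahead of the robot, y to its left, z up, the work surface at z = 0. Lengths are in m, angles in rad, forces in N, time in s.
With the tool pointing down it reaches from about 0.425 to 0.8 m from the base axis. Payload 8.3 kg.
Tool frame: the origin (TCP) lies on the centre line of the jaws, within the pads' length; the fingertips stand 8 mm ahead of it and the grasp point (between the pads) lies 11 mm behind it (arm.tip_reach is the distance from the TCP to the fingertips, in m); z points along the fingers, x is the direction in which the jaws open and shut, and the axes are right-handed (so a half turn about z gives the same grasp; the last joint's range is limited). The gripper opens to 85 mm and grips with 20 to 120 N. Pads are 22 mm wide; open, the fingers measure 114 mm over their backs; the gripper's body (76 mm by 85 mm) begins 54 mm behind the grasp point. The pads swing forward as they close: fully open they stand 13 mm farther back than shut.
Start: joints at [1.221, 0.383, 0.016, 1.37, -0.006, 1.388, -0.046], TCP at [0.177, -0.599, 0.239] pointing down, gripper open.
Joint ranges: [-2.95, 2.95], [-0.25, 2.06], [-1.52, 1.56], [0.18, 2.33], [-1.44, 4.58], [0.02, 2.06], [-3.01, 3.01]. Speed limits (rad/s): [2.39, 2.39, 3.01, 3.01, 3.14, 3.14, 3.14].

## Interface

Orientations are given as a rotation vector (axis times angle).
In Python, from station import get_state, optics, order, boxes_of, silhouettes, arm gives the robot as it stands.
- The arm moves only by the tool play_rows, never from a script. Its argument "steps" is one flat list of numbers, 7 for each row, row after row: the turn, a rotation vector about the tool's x, y, z in units of 2 rad (1.0 is 2 rad), then the shift along the tool's x, y, z in units of 0.15 m (1.0 is 0.15 m), then the closure, from -1 (fully open) to 1 (shut). In form: [rx, ry, rz, dx, dy, dz, jaw, rx, ry, rz, dx, dy, dz, jaw, ...]. A call has 1 to 8 rows; each row is the pose to reach, as a shift and turn from the pose commanded when the call began, along the tool's axes at that moment; what a row does not reach only later rows make up. A row lasts 1/10 s, in which the tool goes at most 50 mm and 8.59 degrees, less where a joint would pass 70% of its speed; a pose out of reach is approached as far as the arm can. A call with a number of a shift or a turn outside -1 to 1 is refused whole. A call with a gripper value outside its range is refused whole. The fingers move at their own pace and stop on an object; "grip_force" is the grip in N (left out, the last holds). Time passes only in rows, so rows that repeat a pose let the fingers close. It gives the time, the measured TCP pose, the force and the opening at its end, in the units of the state.
- get_state(): the state, without advancing time (a new reading comes with each control period).
- optics.snapshot(name): name is "scene" or "top"; returns the picture (480x640x3 uint8, red, green, blue); there is no depth.
- optics.calibration(name): a dict with "mtx" (3x3 intrinsics, pixels), "T" (4x4, takes a point from camera to world coordinates). Camera axes: x right, y down, z forward; pixel columns grow to the right and rows downward; lengths in m; the calibration is good to about 2 mm. A picture is of the moment at which its call begins. calibration takes no time and is no camera call.
- order.hand_in(): hands the job in, once; it reports no verdict.
Trained networks look in the newest picture that a camera, given by its name, has taken for a name from the list of things; names that differ only in an ending like _2 or _b are one class to them, and where a whole thing is asked for, a point or a joint stands for the part that bears it (a point fixed in the world has none). Each returns a list of dicts, best first, with "conf" (0 to 1); they miss things now and then, are a little off and sometimes report something else, mostly with a low value. They report only what shows in the picture. A call takes as long as a camera call. They do not tell look-alikes from the thing itself.
- boxes_of(camera, label): "at" ([x, y, z] in m, in world coordinates, good to about 4 mm: the middle of the surface that is visible of it).
- silhouettes(camera, label): "mask" (480x640 bool, what is visible of it).
The state is a dict: "time": time; "joints": joint angles; "joint_vel": joint speeds; "tau": joint torques, N m; "position": TCP position; "eef_rot": TCP orientation; "force": force on the tool from outside, world axes, zero at the start; "moment": the same for the moment, N m; "finger_gap": finger opening in m.
Only numpy, scipy, OpenCV 4.12 (cv2) and the standard library are available. Lean on these libraries where they do the work, as an engineer would, in place of code of your own. Each camera call takes 0.05 s, during which the arm holds its last target.

## Task

The timer knob of the warm-air tool dryer came off for cleaning: push it back on the keyed shaft, turning it slowly until it drops fully home, then turn its pointer to the zero mark so that the dryer is off. Load the washed tools that lie on the ledge, every comb in the wide well beside the dial and every pair of scissors in the narrower end well, lying right down inside. Leave the clipper and the other things where they are.

Things in the scene. Friction and masses are not known exactly. Their poses are not given: they have to be found in the camera images.
- dryer: Warm-air tool dryer, fixed: open-topped aluminium case 227 mm deep (its x), 370 mm wide (y), 70 mm high; origin under its middle, x to its back, away from the robot. Its right-hand 120 mm (-y end) is the flat control deck with the timer dial; two open wells fill the rest. A clear lid is folded back flat behind it, up to 62 mm high.
- dial (a point): Centre of the round white timer dial (108 mm across) on top of the control deck, 70 mm above the ledge; z up. Short black marks every 20 degrees; zero is the one long thick mark, at the back of the dial: x of this point points at it.
- shaft_tip (a point): Domed tip of the upright steel timer shaft, 30 mm above the dial; z up, x towards the shaft's key. Shaft 16 mm across; a brass key 5.4 mm wide stands out on one side, to 14 mm from the axis, and ends 17 mm above the dial (13 mm below the tip): a knob slips over the tip first, then rests on the key until its keyway is over it. A collar 3 mm high stops a knob that is home.
- timer (a joint): Dial reading of the shaft, rad: 0 when the key points at the zero mark, growing as it is turned clockwise seen from above. Turns from -0.8 (past zero) to 3.9, no stop or click at zero; friction about 0.09 Nm, stays where it is left.
- knob_mid (a point): Black plastic timer knob, about 110 g, standing upright on the ledge at the start: round skirt 68 mm across, 8 mm high, under a bar grip 60 mm long (x), 26 mm wide (y), reaching 42 mm above the underside. Origin on its axis, 21 mm above the underside; x along the bar to the pointer end (white line on that half), z up. Fully home it is 24 mm above the dial; resting on the key, 38 mm.
- knob_foot (a point): Centre of the knob's underside, axes as knob_mid: mouth of the bore, 18.4 mm across flats, 31 mm deep, with a keyway 7.2 mm wide on the pointer side. Home, it is 3 mm above the dial and the pointer is over the key, with about 0.15 rad of play either way.
- comb_well (a point): Centre of the floor of the comb well, the wide well in the middle of the dryer, next to the dial: 215 mm (x) by 130 mm (y) inside, floor 22 mm above the ledge, open top, rim 48 mm above the floor. x, y parallel to its sides, z up.
- scissor_well (a point): Centre of the floor of the scissors well, the narrower well at the left-hand end of the dryer: 215 mm (x) by 106 mm (y) inside, floor 22 mm above the ledge, rim 48 mm above the floor. Axes as for the comb well.
- comb1_mid (a point): Red plastic barber's comb, 178 x 32 x 7 mm, lying flat with teeth to its -y, 30 g, or absent in some starts. Origin at its centre, half-way up; x along it, z up as it lies flat; slides freely on the ledge.
- comb2_mid (a point): Black plastic barber's comb, otherwise like the red one, or absent in some starts. Origin at its centre, half-way up; x along it, z up as it lies flat; slides freely on the ledge.
- comb3_mid (a point): Brown wooden barber's comb, otherwise like the red one, or absent in some starts. Origin at its centre, half-way up; x along it, z up as it lies flat; slides freely on the ledge.
- scissors1_mid (a point): Steel scissors, closed (one rigid piece), lying flat, 168 mm long, 8 mm thick, 70 g, or absent in some starts. Origin at its centre, half-way up; x along it, z up as it lies flat; slides freely on the ledge. The origin is at the pivot, near the balance point, where they are 20 mm wide; the tip is 88 mm towards +x, the two finger rings, 67 mm wide together, 80 mm towards -x.
- scissors2_mid (a point): A second pair of steel scissors, the same as the first, or absent in some starts. Origin at its centre, half-way up; x along it, z up as it lies flat; slides freely on the ledge.
- scissors3_mid (a point): A third pair of steel scissors, the same as the first, or absent in some starts. Origin at its centre, half-way up; x along it, z up as it lies flat; slides freely on the ledge.
- clipper: Black hair clipper lying among the tools, 170 x 44 x 38 mm, loose; origin under its middle, x along it. Not to be moved.
- cup: White ceramic cup, 76 mm across, 85 mm high, loose, behind the dial end of the dryer; origin under its middle. Stays where it is.
- pomade: Aluminium tin, 70 mm across, 45 mm high, loose, between robot and dryer; origin under its middle. Stays where it is.
Not all that is in view belongs to the job. What is shaped like the part that bears scissors3_mid but red is not meant.

How it is judged:
On the way, in this order (a step that is already met when the one before it is completed fails the run):
1. the knob is fully home on the keyed shaft (z of knob_mid in the frame of dial below 0.0275 m and horizontal distance between knob_mid and dial below 0.004 m and angle between knob_mid's own z axis and vertical below 0.08 rad), for 0.2 s.
2. the knob, home, points at zero (all of step 1 and angle between the x axis of knob_mid and the x axis of dial, either way round below 0.13 rad and value of joint timer between -0.3 and 0.3 rad), for 0.3 s.
At the end, for the whole second after the job is handed in: Knob upright and home (middle at most 27.5 mm above the dial, 4 mm off its axis), pointer within 7 degrees of zero; every comb present in the comb well, all scissors in the scissors well: centre inside the walls, within 34 mm of mid-length, at most 38 mm above the floor; all at rest (all of step 2 and velocity of joint timer between -0.05 and 0.05 rad/s and x of comb1_mid in the frame of comb_well between -0.034 and 0.034 m and y of comb1_mid in the frame of comb_well between -0.062 and 0.062 m and z of comb1_mid in the frame of comb_well between 0 and 0.038 m and x of comb2_mid in the frame of comb_well between -0.034 and 0.034 m and y of comb2_mid in the frame of comb_well between -0.062 and 0.062 m and z of comb2_mid in the frame of comb_well between 0 and 0.038 m and x of comb3_mid in the frame of comb_well between -0.034 and 0.034 m and y of comb3_mid in the frame of comb_well between -0.062 and 0.062 m and z of comb3_mid in the frame of comb_well between 0 and 0.038 m and x of scissors1_mid in the frame of scissor_well between -0.034 and 0.034 m and y of scissors1_mid in the frame of scissor_well between -0.05 and 0.05 m and z of scissors1_mid in the frame of scissor_well between 0 and 0.038 m and x of scissors2_mid in the frame of scissor_well between -0.034 and 0.034 m and y of scissors2_mid in the frame of scissor_well between -0.05 and 0.05 m and z of scissors2_mid in the frame of scissor_well between 0 and 0.038 m and x of scissors3_mid in the frame of scissor_well between -0.034 and 0.034 m and y of scissors3_mid in the frame of scissor_well between -0.05 and 0.05 m and z of scissors3_mid in the frame of scissor_well between 0 and 0.038 m and linear speed of each of comb1, comb2, comb3, scissors1, scissors2, scissors3 below 0.02 m/s); the robot touches nothing.
It fails at once if the clipper is shoved more than 60 mm or tipped over (distance of clipper from where it was at the start of the episode above 0.06 m or angle between clipper's own z axis and vertical above 0.7 rad).
It fails at once if the cup is shoved more than 60 mm or tipped over (distance of cup from where it was at the start of the episode above 0.06 m or angle between cup's own z axis and vertical above 0.7 rad).
It fails at once if the tin is shoved more than 60 mm or tipped over (distance of pomade from where it was at the start of the episode above 0.06 m or angle between pomade's own z axis and vertical above 0.7 rad).
Of comb1, comb2, comb3, scissors1, scissors2, scissors3 only 4 to 6 are there at a start; the rules pass over those that are not, and their reading is None.
At some moment in a run one of comb1, comb2, comb3, scissors1, scissors2, scissors3 may be knocked a few centimetres aside while the robot is not near it.
Once in a run the grip may slacken for a moment while it holds something.
It also fails if it takes over 210 s, if anything falls off the work surface, if the arm or the gripper's body presses on something with over 40 N, if the wrist force passes 120 N, or if a joint passes its speed limit or range.

## Working session

There is one attempt and no reset: what is moved stays moved. The work goes in short steps, Python scripts to look and compute and a tool call to move; the robot and the scene stay as the last step left them, time stands still between calls to the robot, and variables do not carry over. Pictures are saved under pics/ and viewed, and the job is handed in when it is done.

Besides the shell and the picture viewer there is one more tool, called after "Request:" by a JSON object that holds its "fn" and its "kwargs", one argument or row to a line. play_rows: Moves the arm, as the interface text tells. Shifts and turns lie within -1 to 1; 1 stands for 0.15 m of shift or 2 rad of turn. Its arguments: {"type":"object","properties":{"steps":{"type":"array","items":{"type":"number","minimum":-1,"maximum":1}},"grip_force":{"type":"number"}},"required":["steps"]}

```bash
ls -la; mkdir -p pics; python3 - <<'E'
from station import get_state, optics, arm
import cv2
print(get_state()); print([a for a in dir(arm) if a[0]!='_'])
for n in('scene','top'):
    im=optics.snapshot(n); cv2.imwrite(f'pics/{n}0.png',im[:,:,::-1]); c=optics.calibration(n); print(n,c['mtx'],c['T'])
E
```

```text
total 12
drwxr-xr-x  3 agent agent 4096 Dec  7 04:44 .
drwxr-xr-x 23 root  root  4096 Dec  7 04:44 ..
drwxr-xr-x  2 agent agent 4096 Dec  7 04:44 pics
{'time': 0.0, 'joints': array([ 1.22108679,  0.3842828 ,  0.0163675 ,  1.37118093, -0.00634508,
        1.38821791, -0.04648654]), 'joint_vel': array([-0.00037516,  0.0003258 , -0.00031534, -0.0004239 ,  0.0002795 ,
        0.00137008,  0.00045625]), 'tau': array([ 1.99613300e-03, -6.27599144e+01,  8.45417026e-01, -3.71823049e+01,
        1.67006208e-02,  1.41034985e-02,  2.39115172e-05]), 'position': array([ 0.1767174 , -0.59896847,  0.23823886]), 'eef_rot': array([-2.51519957,  1.88033438,  0.00256114]), 'force': array([-1.02002478, -0.11029649, -0.26958969]), 'moment': array([0.02601551, 0.08104428, 0.04267318]), 'finger_gap': 0.08516391885260834}
['PlanningError', 'tip_reach']
scene [[606.84663329   0.         310.46771326]
 [  0.         606.84663329 234.0761757 ]
 [  0.           0.           1.        ]] [[ 0.45818369  0.63739677 -0.61951034  1.37071587]
 [ 0.88873238 -0.31682045  0.33132999 -0.46641467]
 [ 0.01491512 -0.7023889  -0.71163711  1.13202456]
 [ 0.          0.          0.          1.        ]]
top [[433.16543745   0.         322.95821986]
 [  0.         433.16543745 234.61025084]
 [  0.           0.           1.        ]] [[ 1.98130325e-03 -9.75576741e-01  2.19649944e-01  2.40673740e-01]
 [-9.99998014e-01 -1.98035615e-03  2.24493175e-04  2.27242640e-02]
 [ 2.15974798e-04 -2.19649952e-01 -9.75578727e-01  1.11559327e+00]
 [ 0.00000000e+00  0.00000000e+00  0.00000000e+00  1.00000000e+00]]
```

View pics/scene0.png

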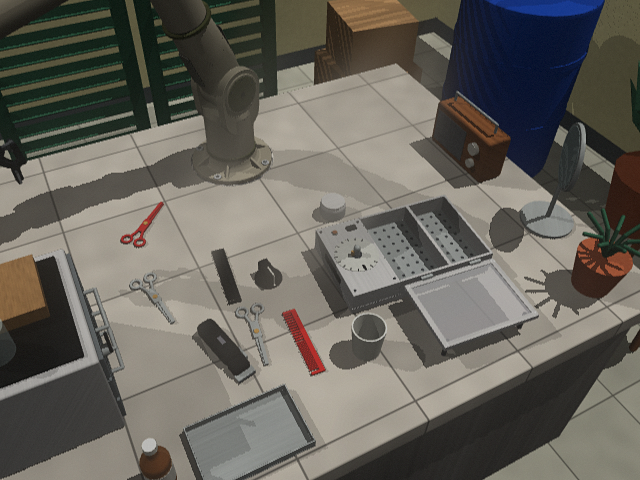

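View pics/top0.png

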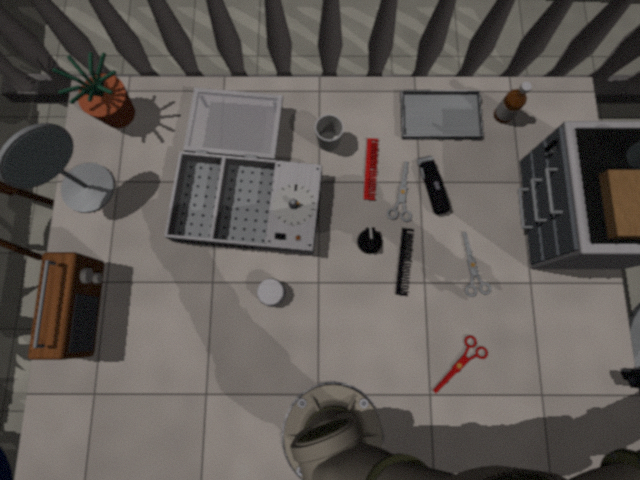

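```bash
cat > h.py <<'E'
import numpy as np, cv2
from scipy.spatial.transform import Rotation as R
from station import get_state, optics, boxes_of, silhouettes
def ray(n,uv):
    c=optics.calibration(n); K=c['mtx'];T=c['T']
    d=T[:3,:3]@np.linalg.solve(K,[uv[0],uv[1],1.]); return T[:3,3],d
def at(n,uv,z):
    o,d=ray(n,uv); return o+d*(z-o[2])/d[2]
def proj(n,p):
    c=optics.calibration(n); T=np.linalg.inv(c['T']); q=c['mtx']@(T[:3,:3]@np.asarray(p,float)+T[:3,3]); return q[:2]/q[2]
def pca(n,mask,z):
    ys,xs=np.nonzero(mask); P=np.array([at(n,(x,y),z)[:2] for x,y in zip(xs,ys)])
    r=cv2.minAreaRect((P*1000).astype(np.float32))
    w,V=np.linalg.eigh(np.cov((P-P.mean(0)).T)); a=V[:,1]
    return P.mean(0),np.array(r[0])/1000,r[1],r[2],np.degrees(np.arctan2(a[1],a[0])),P
def crop(n,name,u0,v0,u1,v1,s):
    im=optics.snapshot(n)[v0:v1,u0:u1,::-1]; cv2.imwrite('pics/'+name,cv2.resize(im,None,fx=s,fy=s,interpolation=cv2.INTER_CUBIC))
def st():
    s=get_state(); print('t',round(s['time'],2),'p',s['position'].round(4),'rotm',R.from_rotvec(s['eef_rot']).as_matrix().round(3).tolist(),'F',s['force'].round(1),'gap',round(s['finger_gap'],4)); return s
def goto(p,yaw=None):
    """tool-frame units to go from measured pose to p with tool down and tool x-axis at yaw (deg)"""
    s=get_state(); M=R.from_rotvec(s['eef_rot']); d=M.inv().apply(np.asarray(p)-s['position'])/0.15
    out=d.round(3)
    if yaw is not None:
        best=None
        for k in (0,180):
            y=np.radians(yaw+k); x=np.array([np.cos(y),np.sin(y),0]); z=np.array([0,0,-1.]); T=R.from_matrix(np.c_[x,np.cross(z,x),z])
            rv=(M.inv()*T).as_rotvec()/2
            if best is None or np.linalg.norm(rv)<np.linalg.norm(best): best=rv
        print('turn',best.round(3),'j7',s['joints'][6].round(2))
    print('shift',out)
E
python3 - <<'E'
from h import *
st()
for n in('top','scene'):
    optics.snapshot(n)
    for l in ['comb1_mid','scissors1_mid','knob_mid','dryer','clipper','cup','pomade']:
        for b in boxes_of(n,l): print(n,l,b['conf'],np.round(b['at'],3))
z={'comb1_mid':.007,'scissors1_mid':.004,'clipper':.038,'dryer':.07}
for l in z:
    for m in silhouettes('top',l):
        r=pca('top',m['mask'],z[l]); print(l,round(m['conf'],2),r[0].round(3),r[1].round(3),np.round(r[2]),round(r[3],1),round(r[4],1),len(r[5]))
crop('top','dry.png',160,80,340,260,4)
crop('top','tools.png',340,120,500,310,4)
E
```

```text
t 0.1 p [ 0.1767 -0.599   0.2384] rotm [[0.283, -0.959, -0.001], [-0.959, -0.283, 0.002], [-0.002, 0.0, -1.0]] F [0.6 0.6 0.6] gap 0.0853
top comb1_mid 0.95 [ 0.678 -0.097  0.004]
top comb1_mid 0.32 [0.619 0.246 0.06 ]
top scissors1_mid 0.85 [ 0.391 -0.358  0.006]
top knob_mid 0.8 [ 0.471 -0.098  0.02 ]
top dryer 0.78 [0.622 0.243 0.059]
top clipper 0.85 [ 0.619 -0.267  0.034]
top cup 0.66 [0.77  0.012 0.051]
top cup 0.43 [0.616 0.242 0.057]
top pomade 0.86 [0.336 0.156 0.038]
scene comb1_mid 0.6 [ 0.684 -0.106  0.005]
scene scissors1_mid 0.66 [ 0.402 -0.359  0.007]
scene scissors1_mid 0.36 [ 0.485 -0.106  0.017]
scene knob_mid 0.92 [ 0.482 -0.106  0.02 ]
scene knob_mid 0.55 [0.642 0.229 0.061]
scene dryer 0.81 [0.641 0.23  0.062]
scene clipper 0.84 [ 0.646 -0.275  0.032]
scene cup 0.81 [0.754 0.012 0.054]
scene pomade 0.67 [0.357 0.149 0.046]
scene pomade 0.57 [ 0.485 -0.104  0.021]
comb1_mid 0.65 [ 0.674 -0.105] [ 0.676 -0.105] [ 32. 178.] 85.6 175.4 708
comb1_mid 0.65 [ 0.475 -0.097] [ 0.474 -0.097] [65. 67.] 40.2 168.7 521
scissors1_mid 0.86 [ 0.397 -0.364] [ 0.413 -0.374] [ 65. 165.] 88.9 -170.6 468Traceback (most recent call last):
  File "<stdin>", line 10, in <module>
  File "h.py", line 12, in pca
    ys,xs=np.nonzero(mask); P=np.array([at(n,(x,y),z)[:2] for x,y in zip(xs,ys)])
                                        ~~^^^^^^^^^^^
  File "h.py", line 8, in at
    o,d=ray(n,uv); return o+d*(z-o[2])/d[2]
        ~~~^^^^^^
  File "h.py", line 5, in ray
    c=optics.calibration(n); K=c['mtx'];T=c['T']
ValueError: time passes only in moves, steps and waits
```

```bash
python3 - <<'E'
s=open('h.py').read()
s=s.replace("def ray(n,uv):","""import json,os
C={}
def cal(n):
    if n not in C:
        f=f'cal_{n}.json'
        if not os.path.exists(f):
            c=optics.calibration(n); json.dump({k:np.array(v).tolist() for k,v in c.items() if k in('mtx','T')},open(f,'w'))
        C[n]={k:np.array(v) for k,v in json.load(open(f)).items()}
    return C[n]
def ray(n,uv):""").replace("c=optics.calibration(n); K","c=cal(n); K").replace("c=optics.calibration(n); T=np","c=cal(n); T=np")
open('h.py','w').write(s)
E
python3 - <<'E'
from h import *
st()
optics.snapshot('top')
z={'comb2_mid':.007,'comb3_mid':.007,'scissors2_mid':.004,'scissors3_mid':.004,'clipper':.038,'knob_mid':.008,'dryer':.07}
for l in z:
    for m in silhouettes('top',l):
        r=pca('top',m['mask'],z[l]); print(l,round(m['conf'],2),r[0].round(3),r[1].round(3),np.round(r[2]),round(r[3],1),round(r[4],1),len(r[5]))
crop('top','dry.png',160,80,340,260,4)
crop('top','tools.png',340,120,500,310,4)
st()
E
```

```text
t 1.1 p [ 0.1769 -0.5994  0.2393] rotm [[0.283, -0.959, 0.0], [-0.959, -0.283, 0.0], [-0.0, -0.0, -1.0]] F [-0.6 -0.1 -0.5] gap 0.0855
comb2_mid 0.77 [ 0.419 -0.184] [ 0.421 -0.186] [ 32. 177.] 82.3 172.2 665
comb2_mid 0.2 [ 0.474 -0.097] [ 0.472 -0.097] [65. 66.] 43.6 168.2 517
comb3_mid 0.42 [0.575 0.104] [0.575 0.103] [25. 25.] 44.5 66.2 81
scissors2_mid 0.45 [0.649 0.247] [0.679 0.224] [401. 455.] 84.5 -157.0 19438
scissors3_mid 0.97 [ 0.17  -0.318] [ 0.161 -0.304] [ 67. 167.] 40.7 134.7 627
clipper 0.83 [ 0.617 -0.265] [ 0.618 -0.265] [162.  47.] 14.6 -165.2 996
knob_mid 0.75 [ 0.474 -0.097] [ 0.473 -0.096] [66. 65.] 34.2 173.7 520
knob_mid 0.53 [0.574 0.104] [0.573 0.103] [17. 21.] 0.1 84.6 51
knob_mid 0.16 [ 0.627 -0.273] [ 0.628 -0.273] [166.  54.] 14.0 -166.2 1066
dryer 0.96 [0.624 0.233] [0.653 0.212] [377. 423.] 84.5 -156.6 19187
t 1.6 p [ 0.1768 -0.5994  0.2393] rotm [[0.283, -0.959, 0.0], [-0.959, -0.283, 0.0], [-0.0, -0.0, -1.0]] F [ 0.7  0.5 -0.6] gap 0.0854
```

View pics/dry.png

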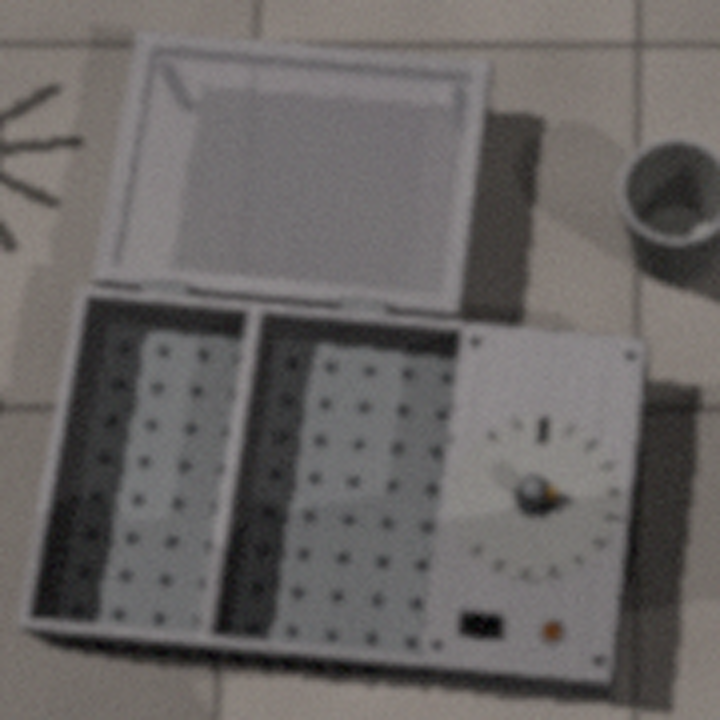

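View pics/tools.png

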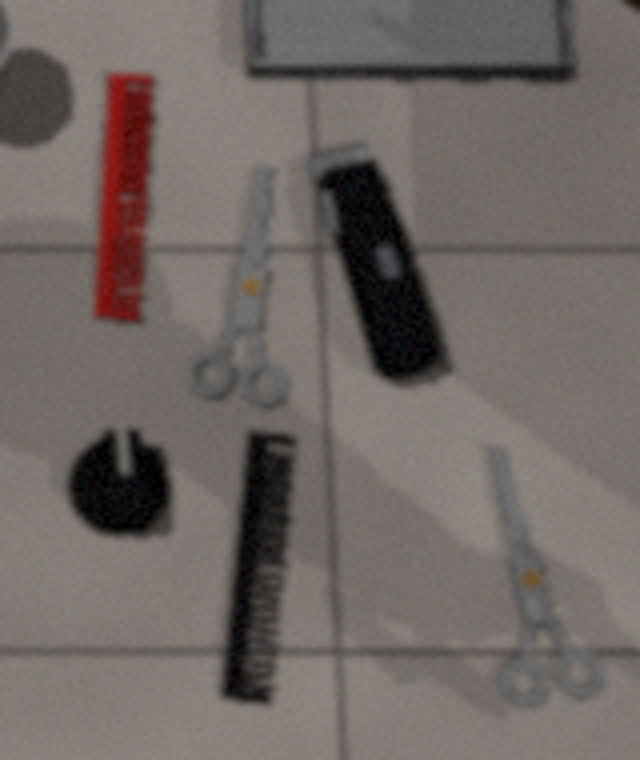

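```bash
python3 - <<'E'
from h import *
a=np.mean([optics.snapshot('top').astype(float) for _ in range(6)],0).astype(np.uint8)
b=np.mean([optics.snapshot('scene').astype(float) for _ in range(6)],0).astype(np.uint8)
cv2.imwrite('pics/avg_top.png',a[:,:,::-1]); cv2.imwrite('pics/avg_scene.png',b[:,:,::-1])
cv2.imwrite('pics/dial_t.png',cv2.resize(a[170:245,260:330,::-1],None,fx=8,fy=8,interpolation=cv2.INTER_CUBIC))
cv2.imwrite('pics/dial_s.png',cv2.resize(b[215:295,315:405,::-1],None,fx=7,fy=7,interpolation=cv2.INTER_CUBIC))
E
```

```text
(no output)
```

View pics/dial_t.png

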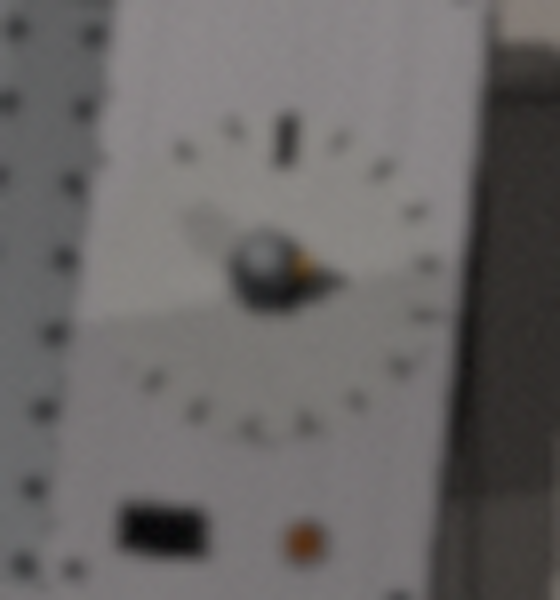

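View pics/dial_s.png

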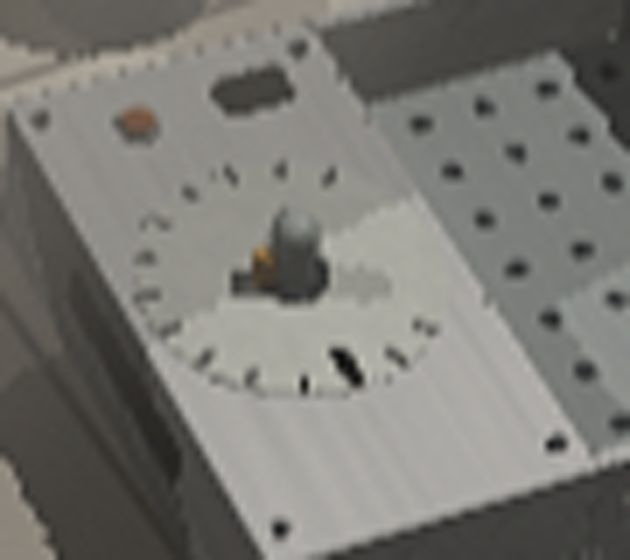

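```bash
cat > dial.py <<'E'
from h import *
from scipy.optimize import least_squares
tt=[(184,151),(233,129),(288,138),(341,141),(383,170),(416,211),(428,265),(427,317),(401,369),(357,403),(307,426),(252,428),(198,412),(152,382)]
ss=[(428,327),(397,358),(347,367),(305,383),(252,376),(204,359),(169,330),(148,297),(146,258),(157,223),(191,194),(231,176),(281,170),(330,177)]
T=[(260+(x+.5)/8-.5,170+(y+.5)/8-.5) for x,y in tt]; S=[(315+(x+.5)/7-.5,215+(y+.5)/7-.5) for x,y in ss]
ang=np.radians(np.arange(-40,221,20))
def fit(n,U):
    P=np.array([at(n,u,.07)[:2] for u in U])
    def f(p):
        a=p[2]-ang; r=np.where(np.abs(ang)<1e-6,p[4],p[3])
        return (np.c_[p[0]+r*np.cos(a),p[1]+r*np.sin(a)]-P).ravel()
    q=least_squares(f,[P[:,0].mean(),P[:,1].mean(),0,.05,.045]); print(n,q.x.round(4),'yaw deg',np.degrees(q.x[2]).round(2),'rms mm',1000*np.sqrt(np.mean(q.fun**2)))
    return q.x
fit('top',T);fit('scene',S)
c=lambda x,y:(260+(x+.5)/8-.5,170+(y+.5)/8-.5)
d=lambda x,y:(315+(x+.5)/7-.5,215+(y+.5)/7-.5)
print('shaft top at z.095',at('top',c(266,263),.095)); print('shaft scene z .095',at('scene',d(296,222),.095))
print('key top z .087',at('top',c(305,265),.085)); print('key scene',at('scene',d(262,262),.082))
E
python3 dial.py
```

```text
top [ 0.5548  0.0976 -0.1004  0.05    0.0457] yaw deg -5.75 rms mm 0.47777571036798067
scene [ 0.5535  0.0955 -0.097   0.0499  0.0449] yaw deg -5.56 rms mm 0.5079209713837476
shaft top at z.095 [0.55130716 0.09716166 0.095     ]
shaft scene z .095 [0.55260521 0.09585961 0.095     ]
key top z .087 [0.55372928 0.08579061 0.085     ]
key scene [0.55332783 0.08317087 0.082     ]
```

```bash
python3 - <<'E'
import cv2
a=cv2.imread('pics/avg_top.png');b=cv2.imread('pics/avg_scene.png')
import numpy as np
a=a[220:262,350:392];b=b[245:305,240:300]
A=cv2.convertScaleAbs(cv2.resize(a,None,fx=9,fy=9,interpolation=cv2.INTER_CUBIC),alpha=2);B=cv2.convertScaleAbs(cv2.resize(b,None,fx=6.3,fy=6.3,interpolation=cv2.INTER_CUBIC),alpha=2)
cv2.imwrite('pics/knob.png',np.hstack([A,B]))
E
```

```text
(no output)
```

View pics/knob.png

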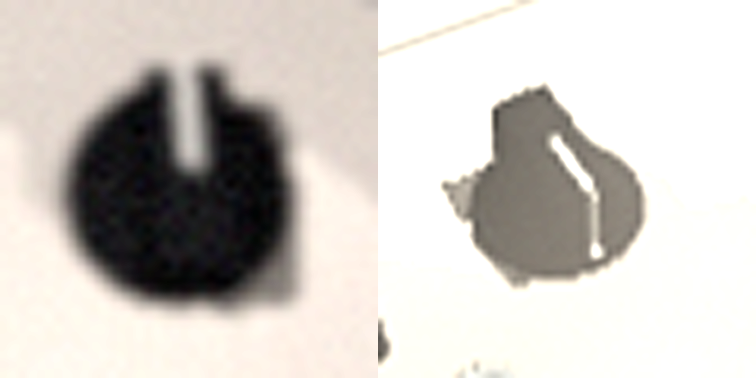

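```bash
python3 - <<'E'
from h import *
c=lambda x,y:(350+(x+.5)/9-.5,220+(y+.5)/9-.5)
d=lambda x,y:(240+(x-378+.5)/6.3-.5,245+(y+.5)/6.3-.5)
for p in [(183,68),(195,168),(145,75),(222,75)]: print('top',at('top',c(*p),.042).round(4))
for p in [(555,140),(595,190)]: print('scene',at('scene',d(*p),.042).round(4))
for p in [(495,105),(545,88)]: print('scene bar end',at('scene',d(*p),.042).round(4))
for p in [(68,195),(292,195),(185,302)]: print('skirt',at('top',c(*p),.004).round(4))
print(at('scene',d(598,254),.008))
# predicted centre test
for q in [(.476,-.099),(.474,-.097),(.478,-.101)]:
  print(q,[ (proj('top',(q[0],q[1],z))-[350,220]+.5)*9-.5 for z in(.008,.042)],[ (proj('scene',(q[0],q[1],z))-[240,245]+.5)*6.3+[378,0] for z in(.008,.042)])
E
```

```text
top [ 0.5022 -0.0967  0.042 ]
top [ 0.4733 -0.0994  0.042 ]
top [ 0.5002 -0.0859  0.042 ]
top [ 0.5002 -0.1077  0.042 ]
scene [ 0.474  -0.1011  0.042 ]
scene [ 0.5035 -0.098   0.042 ]
scene bar end [ 0.4475 -0.1142  0.042 ]
scene bar end [ 0.448  -0.0935  0.042 ]
skirt [ 0.4734 -0.0666  0.004 ]
skirt [ 0.4735 -0.1318  0.004 ]
skirt [ 0.4418 -0.1     0.004 ]
[ 0.50615888 -0.09901382  0.008     ]
(0.476, -0.099) [array([180.53400952, 183.50875074]), array([193.23322647, 158.46718106])] [array([565.60689162, 200.64003157]), array([562.61750622, 142.18704187])]
(0.474, -0.097) [array([173.79399302, 190.23467326]), array([186.29478333, 165.38617435])] [array([568.16847269, 195.36020429]), array([565.22563576, 136.89580176])]
(0.478, -0.101) [array([187.2688031 , 176.78804024]), array([200.16613071, 151.55371115])] [array([563.03870098, 205.93348221]), array([560.0025347 , 147.49216266])]
```

```bash
python3 - <<'E'
from h import *
goto([.4745,-.0995,.14],95.7)
E
```

```text
turn [-0.     0.     0.094] j7 -0.05
shift [-2.635 -2.846  0.662]
```

Request:
{"fn": "play_rows", "kwargs": {
  "steps": [0,0,0,-0.3,-0.32,0,-1,0,0,0,-0.6,-0.64,0,-1,0,0,0,-0.9,-0.95,0,-1,0,0,0,-0.9,-0.95,0,-1,0,0,0,-0.9,-0.95,0,-1],
  "grip_force": 50
}}

```text
time: 2.7
position: [0.2803, -0.4239, 0.24]
eef_rot: [-2.524, 1.867, -0.002]
force: [0.1, -1.1, -0.9]
finger_gap: 0.0854
```

Request:
{"fn": "play_rows", "kwargs": {
  "steps": [0,0,0,-0.3,-0.32,0,-1,0,0,0,-0.6,-0.64,0,-1,0,0,0,-0.9,-0.95,0,-1,0,0,0,-0.9,-0.95,0,-1,0,0,0,-0.9,-0.95,0,-1]
}}

```text
time: 3.2
position: [0.3774, -0.2539, 0.2399]
eef_rot: [-2.524, 1.867, -0.002]
force: [1.2, 0.3, -0.5]
finger_gap: 0.0855
```

```bash
python3 - <<'E'
from h import *
st(); goto([.4745,-.0995,.14],95.7)
E
```

```text
t 3.2 p [ 0.3774 -0.2539  0.2399] rotm [[0.293, -0.956, 0.002], [-0.956, -0.293, 0.001], [-0.0, -0.002, -1.0]] F [ 1.2  0.3 -0.5] gap 0.0855
turn [-0.001  0.     0.099] j7 -0.76
shift [-0.794 -0.919  0.668]
```

Request:
{"fn": "play_rows", "kwargs": {
  "steps": [0,0,0.05,-0.25,-0.3,0.2,-1,0,0,0.1,-0.5,-0.6,0.4,-1,0,0,0.1,-0.77,-0.89,0.6,-1,0,0,0.1,-0.77,-0.89,0.66,-1,0,0,0.1,-0.77,-0.89,0.66,-1,0,0,0.1,-0.77,-0.89,0.66,-1]
}}

```text
time: 3.8
position: [0.469, -0.1107, 0.1395]
eef_rot: [2.318, -2.12, -0.003]
force: [-0.7, -0.9, 0.7]
finger_gap: 0.0853
```

```bash
python3 - <<'E'
from h import *
st(); goto([.4745,-.0995,.02],95.7)
crop('top','k1.png',320,190,420,290,6)
crop('scene','k1s.png',200,200,340,320,5)
E
```

```text
t 3.8 p [ 0.469  -0.1107  0.1395] rotm [[0.089, -0.996, -0.002], [-0.996, -0.089, 0.001], [-0.001, 0.002, -1.0]] F [-0.7 -0.9  0.7] gap 0.0853
turn [ 0.001  0.    -0.005] j7 -1.39
shift [-0.07  -0.045  0.797]
```

View pics/k1s.png

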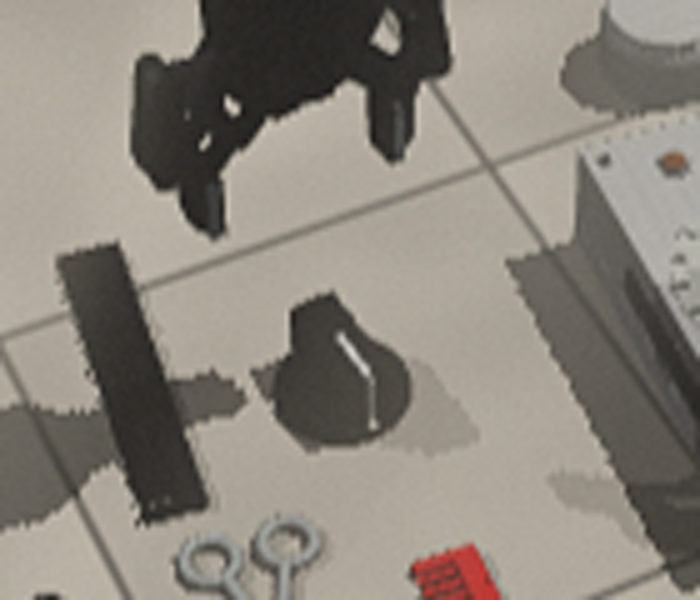

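Request:
{"fn": "play_rows", "kwargs": {
  "steps": [0,0,-0.005,-0.07,-0.045,0.25,-1,0,0,-0.005,-0.07,-0.045,0.5,-1,0,0,-0.005,-0.07,-0.045,0.7,-1,0,0,-0.005,-0.07,-0.045,0.79,-1,0,0,-0.005,-0.07,-0.045,0.79,-1,0,0,-0.005,-0.07,-0.045,0.79,-1]
}}

```text
time: 4.5
position: [0.4759, -0.1012, 0.0232]
eef_rot: [-2.324, 2.112, -0.003]
force: [-0.5, -0.6, 0.6]
finger_gap: 0.0855
```

```bash
python3 - <<'E'
from h import *
st(); goto([.4745,-.0995,.02],95.7)
crop('top','k2.png',320,190,420,290,6)
crop('scene','k2s.png',200,200,340,320,5)
E
```

```text
t 4.5 p [ 0.4759 -0.1012  0.0232] rotm [[0.095, -0.995, 0.002], [-0.995, -0.095, -0.001], [0.001, -0.002, -1.0]] F [-0.5 -0.6  0.6] gap 0.0855
turn [-0.001 -0.    -0.002] j7 -1.49
shift [-0.012  0.008  0.022]
```

View pics/k2s.png

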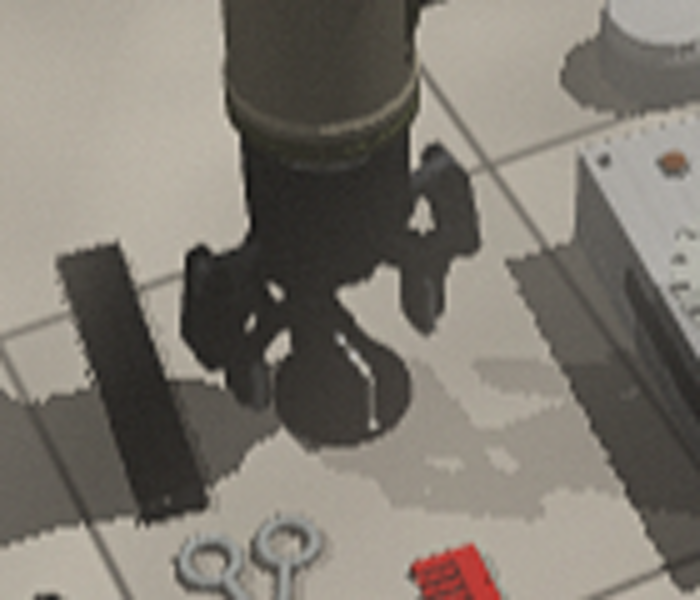

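View pics/k2.png

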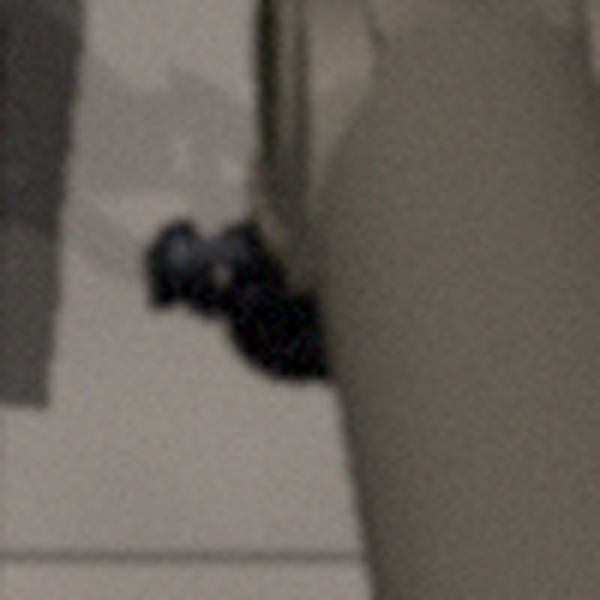

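Request:
{"fn": "play_rows", "kwargs": {
  "steps": [0,0,0,-0.01,0.01,0.02,0,0,0,0,-0.01,0.01,0.02,0,0,0,0,-0.01,0.01,0.02,0.5,0,0,0,-0.01,0.01,0.02,1,0,0,0,-0.01,0.01,0.02,1,0,0,0,-0.01,0.01,0.02,1,0,0,0,-0.01,0.01,0.02,1,0,0,0,-0.01,0.01,0.02,1]
}}

```text
time: 5.4
position: [0.4737, -0.0989, 0.0192]
eef_rot: [-2.326, 2.111, -0.001]
force: [-0.4, 0.6, 5.4]
finger_gap: 0.0252
```

```bash
python3 - <<'E'
from h import *
st()
crop('scene','k3s.png',200,200,340,320,5)
E
```

```text
t 5.4 p [ 0.4737 -0.0989  0.0192] rotm [[0.097, -0.995, 0.001], [-0.995, -0.097, -0.0], [0.0, -0.001, -1.0]] F [-0.4  0.6  5.4] gap 0.0252
```

View pics/k3s.png

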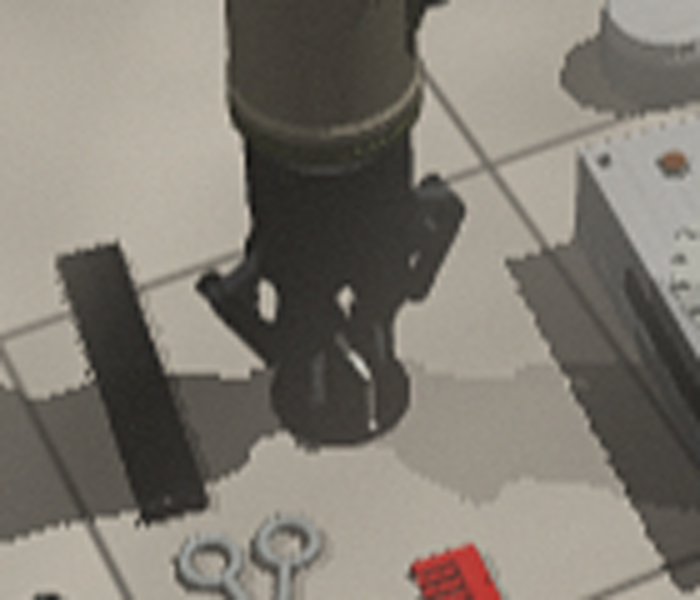

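Request:
{"fn": "play_rows", "kwargs": {
  "steps": [0,0,0,0,0,0,0,0,0,0,0,0,0,-1,0,0,0,0,0,0,-1,0,0,0,0,0,-0.05,-1,0,0,0,0,0,-0.3,-1,0,0,0,0,0,-0.5,-1,0,0,0,0,0,-0.5,-1]
}}

```text
time: 6.15
position: [0.4762, -0.0992, 0.0983]
eef_rot: [-2.324, 2.109, -0.01]
force: [-0.1, 0.3, 0.5]
finger_gap: 0.0854
```

Request:
{"fn": "play_rows", "kwargs": {
  "steps": [0,0,-0.075,0,0,0,-1,0,0,-0.15,0,0,0,-1,0,0,-0.225,0,0,0,-1,0,0,-0.3,0,0,0,-1,0,0,-0.375,0,0,0,-1,0,0,-0.45,0,0,0,-1,0,0,-0.525,0,0,0,-1,0,0,-0.525,0,0,0,-1]
}}

```text
time: 6.95
position: [0.4731, -0.0989, 0.0936]
eef_rot: [-3.072, 0.657, 0.001]
force: [-0.2, 0.1, 0.0]
finger_gap: 0.0855
```

Request:
{"fn": "play_rows", "kwargs": {
  "steps": [0,0,-0.075,0,0,0,-1,0,0,-0.15,0,0,0,-1,0,0,-0.225,0,0,0,-1,0,0,-0.3,0,0,0,-1,0,0,-0.375,0,0,0,-1,0,0,-0.45,0,0,0,-1,0,0,-0.525,0,0,0,-1,0,0,-0.525,0,0,0,-1]
}}

```text
time: 7.75
position: [0.4732, -0.0989, 0.0937]
eef_rot: [-2.989, -0.965, 0.0]
force: [0.0, 0.1, -0.5]
finger_gap: 0.0855
```

Request:
{"fn": "play_rows", "kwargs": {
  "steps": [0,0,-0.075,0,0,0,-1,0,0,-0.15,0,0,0,-1,0,0,-0.225,0,0,0,-1,0,0,-0.3,0,0,0,-1,0,0,-0.375,0,0,0,-1,0,0,-0.45,0,0,0,-1,0,0,-0.52,0,0,0,-1,0,0,-0.52,0,0,0,-1]
}}

```text
time: 8.55
position: [0.4732, -0.0989, 0.0936]
eef_rot: [-2.118, -2.319, -0.0]
force: [0.2, 0.6, 0.3]
finger_gap: 0.0853
```

```bash
python3 - <<'E'
from h import *
print(st()['joints'].round(2)); goto([.4742,-.099,.022],95.6)
crop('scene','k4s.png',200,200,340,320,5)
E
```

```text
t 8.55 p [ 0.4732 -0.0989  0.0936] rotm [[-0.09, 0.996, -0.0], [0.996, 0.09, 0.0], [0.0, -0.0, -1.0]] F [0.2 0.6 0.3] gap 0.0853
[ 0.96  0.36 -0.96  1.9   0.34  1.05  1.52]
turn [-0.    -0.    -0.004] j7 1.52
shift [-0.001  0.007  0.478]
```

View pics/k4s.png

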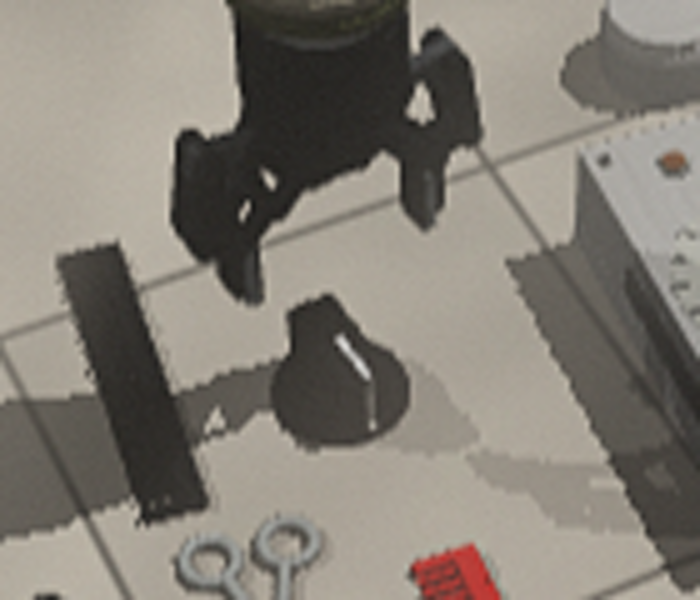

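Request:
{"fn": "play_rows", "kwargs": {
  "steps": [0,0,-0.004,0,0.01,0.24,-1,0,0,-0.004,0,0.01,0.475,-1,0,0,-0.004,0,0.01,0.475,-0.5,0,0,-0.004,0,0.01,0.475,0.3,0,0,-0.004,0,0.01,0.475,1,0,0,-0.004,0,0.01,0.475,1,0,0,-0.004,0,0.01,0.475,1,0,0,-0.004,0,0.01,0.475,1],
  "grip_force": 60
}}

```text
time: 9.4
position: [0.4763, -0.099, 0.0244]
eef_rot: [2.103, 2.33, 0.002]
force: [-1.7, 0.2, 7.2]
finger_gap: 0.025
```

Request:
{"fn": "play_rows", "kwargs": {
  "steps": [0,0,0,0,0,0,1,0,0,0,0,0,0,1,0,0,0,0,0,0,1,0,0,0,0,0,-0.2,1,0,0,0,0,0,-0.5,1,0,0,0,0,0,-0.8,1,0,0,0,0,0,-1,1,0,0,0,0,0,-1,1]
}}

```text
time: 10.2
position: [0.4776, -0.0988, 0.1776]
eef_rot: [2.099, 2.326, 0.004]
force: [0.3, -0.4, -0.6]
finger_gap: 0.0252
```

```bash
python3 - <<'E'
from h import *
print(st()['joints'].round(2)); goto([.5538,.0966,.165],-2)
crop('scene','k5s.png',200,150,340,270,5)
E
```

```text
t 10.2 p [ 0.4776 -0.0988  0.1776] rotm [[-0.102, 0.995, 0.008], [0.995, 0.102, -0.003], [-0.004, 0.007, -1.0]] F [ 0.3 -0.4 -0.6] gap 0.0252
[ 1.03  0.26 -1.02  1.8   0.24  1.21  1.62]
turn [ 0.002  0.004 -0.717] j7 1.62
shift [1.244 0.638 0.083]
```

View pics/k5s.png

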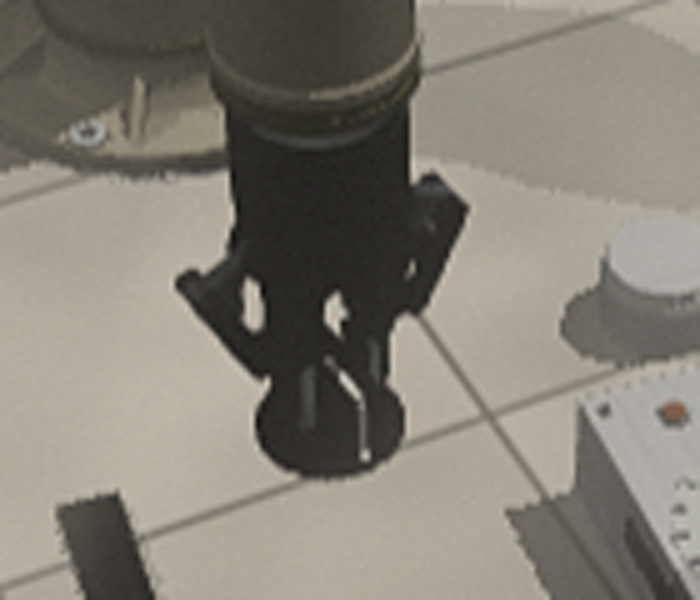

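Request:
{"fn": "play_rows", "kwargs": {
  "steps": [0,0,0.07,0.15,0.08,0,1,0,0,0.14,0.3,0.16,0,1,0,0,0.21,0.45,0.24,0,1,0,0,0.28,0.6,0.32,0,1,0,0,0.35,0.75,0.4,0,1,0,0,0.42,0.9,0.48,0,1,0,0,0.49,0.99,0.52,0,1,0,0,0.5,0.99,0.52,0,1]
}}

```text
time: 11.05
position: [0.5364, 0.0599, 0.1715]
eef_rot: [-2.963, -1.039, 0.002]
force: [0.0, 0.4, -1.6]
finger_gap: 0.0246
```

```bash
python3 - <<'E'
from h import *
print(st()['joints'].round(2)); goto([.5538,.0966,.16],-2)
E
```

```text
t 11.05 p [0.5364 0.0599 0.1715] rotm [[0.781, 0.624, -0.002], [0.624, -0.781, 0.001], [-0.0, -0.002, -1.0]] F [ 0.   0.4 -1.6] gap 0.0246
[ 0.52  0.36 -0.85  1.67  0.28  1.24  0.28]
turn [-0.001  0.001  0.355] j7 0.28
shift [ 0.243 -0.119  0.077]
```

Request:
{"fn": "play_rows", "kwargs": {
  "steps": [0,0,0.07,0.08,-0.04,0,1,0,0,0.14,0.16,-0.08,0,1,0,0,0.21,0.24,-0.12,0,1,0,0,0.28,0.24,-0.12,0,1,0,0,0.355,0.24,-0.12,0.05,1,0,0,0.355,0.24,-0.12,0.07,1,0,0,0.355,0.24,-0.12,0.07,1,0,0,0.355,0.24,-0.12,0.07,1]
}}

```text
time: 11.85
position: [0.5538, 0.0929, 0.1619]
eef_rot: [3.141, -0.051, -0.001]
force: [0.9, 1.2, -1.2]
finger_gap: 0.025
```

```bash
python3 - <<'E'
from h import *
print(st()['joints'].round(2)); goto([.5538,.0966,.16],-2)
crop('scene','k6s.png',300,170,420,290,5)
crop('top','k6t.png',250,150,350,250,5)
E
```

```text
t 11.85 p [0.5538 0.0929 0.1619] rotm [[0.999, -0.032, -0.001], [-0.032, -0.999, -0.0], [-0.001, 0.0, -1.0]] F [ 0.9  1.2 -1.2] gap 0.025
[ 0.34  0.39 -0.72  1.63  0.27  1.22 -0.46]
turn [0.    0.    0.001] j7 -0.46
shift [-0.001 -0.024  0.012]
```

View pics/k6s.png

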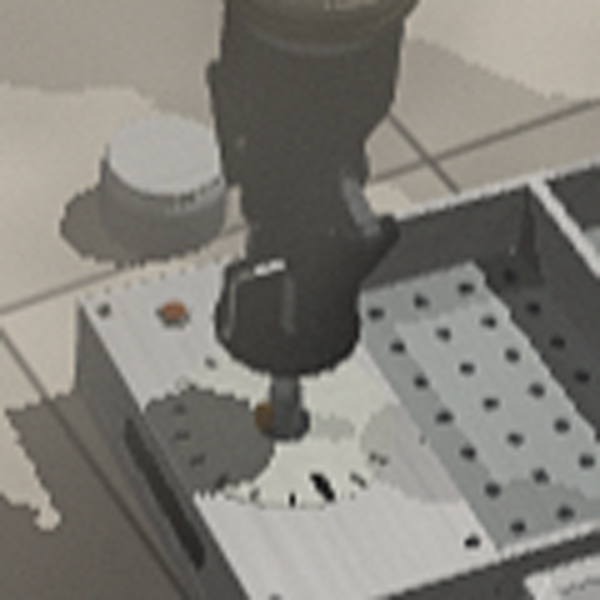

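View pics/k6t.png

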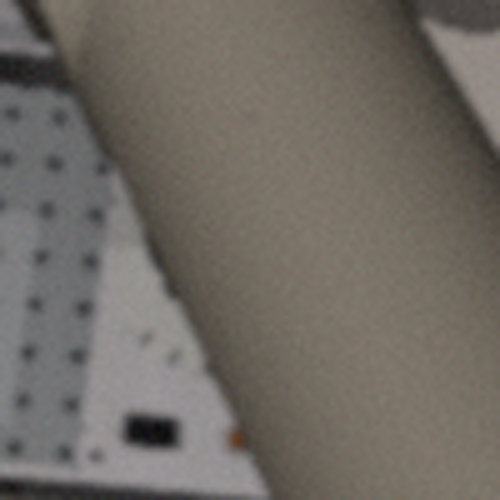

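```bash
cat > kn.py <<'E'
from h import *
import sys
# args: u0 v0 scale left right bottom in crop px, zfoot
def ext(x,y,zf):
    a=np.linspace(0,2*np.pi,181); pts=[]
    for z in (zf,zf+.008): pts+=[proj('scene',(x+.034*np.cos(t),y+.034*np.sin(t),z)) for t in a]
    P=np.array(pts); return np.array([P[:,0].min(),P[:,0].max(),P[:,1].max()])
def solve(u0,v0,s,l,r,b,zf):
    from scipy.optimize import least_squares
    m=np.array([u0+(l+.5)/s-.5,u0+(r+.5)/s-.5,v0+(b+.5)/s-.5])
    q=least_squares(lambda p:ext(p[0],p[1],zf)-m,[.554,.0966],diff_step=1e-3); return q.x,q.fun
if __name__=='__main__':
    v=list(map(float,sys.argv[1:])); s=get_state()
    for dz in(-.002,0,.002):
        x,f=solve(*v[:6],v[6]+dz); print('zf',v[6]+dz,x.round(4),'res px',f.round(2))
    print('tcp',s['position'].round(4), 'pred ext',((ext(*s['position'][:2],v[6])-[v[0],v[0],v[1]]+.5)*v[2]-.5).round(0))
E
python3 kn.py 300 170 5 215 360 378 0.1385
python3 - <<'E'
from h import *
st(); crop('scene','k7.png',330,210,380,270,12)
E
```

```text
zf 0.1365 [0.553  0.0925] res px [-0.4   0.39 -0.02]
zf 0.1385 [0.5546 0.0914] res px [-0.43  0.42 -0.02]
zf 0.1405 [0.5562 0.0903] res px [-0.46  0.45 -0.02]
tcp [0.5541 0.0932 0.1622] pred ext [216. 365. 376.]
t 11.95 p [0.5541 0.0932 0.1622] rotm [[0.999, -0.034, 0.0], [-0.034, -0.999, 0.0], [0.0, -0.0, -1.0]] F [-0.4 -0.8 -2.3] gap 0.0248
```

View pics/k7.png

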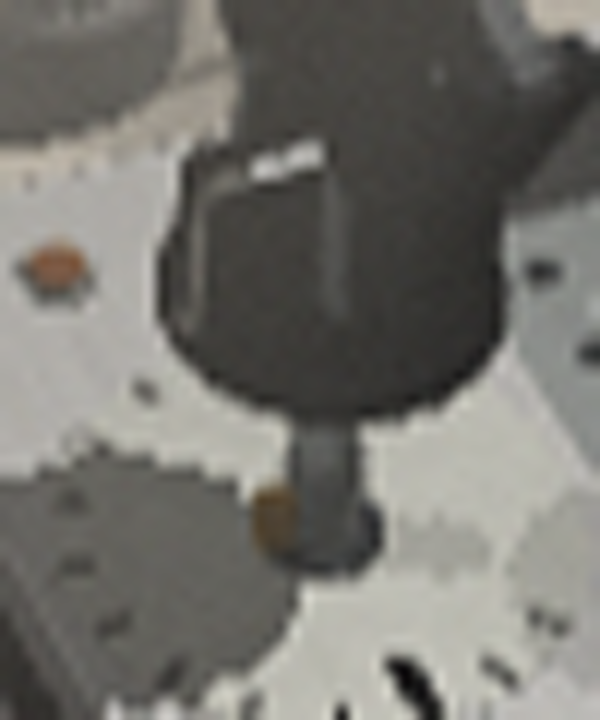

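```bash
python3 kn.py 330 210 12 158 505 422 0.1385; python3 - <<'E'
from h import *
for p in [(.5535,.0955),(.5548,.0976),(.554,.0966),(.553,.0965)]:
    for z in (.073,.085,.1): print(p,z,((proj('scene',(*p,z))-[330,210]+.5)*12-.5).round(0))
E
```

```text
zf 0.1365 [0.5518 0.0934] res px [-0.43  0.42 -0.02]
zf 0.1385 [0.5534 0.0923] res px [-0.46  0.45 -0.02]
zf 0.1405 [0.5549 0.0912] res px [-0.49  0.48 -0.02]
tcp [0.5541 0.0933 0.1623] pred ext [159. 517. 423.]
(0.5535, 0.0955) 0.073 [321. 521.]
(0.5535, 0.0955) 0.085 [325. 479.]
(0.5535, 0.0955) 0.1 [330. 427.]
(0.5548, 0.0976) 0.073 [333. 522.]
(0.5548, 0.0976) 0.085 [338. 480.]
(0.5548, 0.0976) 0.1 [343. 428.]
(0.554, 0.0966) 0.073 [327. 521.]
(0.554, 0.0966) 0.085 [331. 479.]
(0.554, 0.0966) 0.1 [336. 427.]
(0.553, 0.0965) 0.073 [324. 517.]
(0.553, 0.0965) 0.085 [328. 476.]
(0.553, 0.0965) 0.1 [333. 424.]
```

Request:
{"fn": "play_rows", "kwargs": {
  "steps": [0,0,0,0,-0.02,0.08,1,0,0,0,0,-0.02,0.16,1,0,0,0,0,-0.02,0.225,1,0,0,0,0,-0.02,0.225,1,0,0,0,0,-0.02,0.225,1]
}}

```text
time: 12.5
position: [0.5539, 0.0965, 0.1278]
eef_rot: [-3.141, 0.056, 0.002]
force: [0.2, -0.1, -1.4]
finger_gap: 0.025
```

```bash
python3 - <<'E'
from h import *
st(); crop('scene','k8.png',330,210,380,270,12);st()
E
```

```text
t 12.5 p [0.5539 0.0965 0.1278] rotm [[0.999, -0.036, -0.001], [-0.036, -0.999, 0.0], [-0.001, -0.0, -1.0]] F [ 0.2 -0.1 -1.4] gap 0.025
t 12.55 p [0.5542 0.0966 0.1284] rotm [[0.999, -0.036, -0.0], [-0.036, -0.999, 0.0], [-0.0, -0.0, -1.0]] F [-0.4  0.3 -1.1] gap 0.025
```

View pics/k8.png

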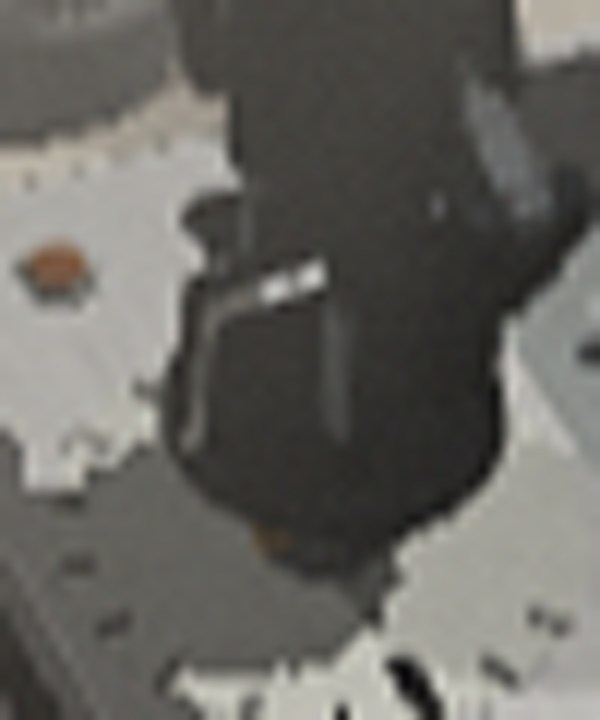

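Request:
{"fn": "play_rows", "kwargs": {
  "steps": [0,0,0,0,0,0.02,1,0,0,0,0,0,0.04,1,0,0,0,0,0,0.05,1,0,0,0,0,0,0.06,1,0,0,0,0,0,0.07,1,0,0,0,0,0,0.07,1]
}}

```text
time: 13.15
position: [0.554, 0.0965, 0.1176]
eef_rot: [-3.141, 0.057, 0.0]
force: [0.6, 0.1, -1.3]
finger_gap: 0.0248
```

Request:
{"fn": "play_rows", "kwargs": {
  "steps": [0,0,0,0,0,0.01,1,0,0,0,0,0,0.02,1,0,0,0,0,0,0.03,1,0,0,0,0,0,0.04,1,0,0,0,0,0,0.05,1,0,0,0,0,0,0.05,1]
}}

```text
time: 13.75
position: [0.554, 0.0965, 0.1101]
eef_rot: [-3.141, 0.057, 0.001]
force: [0.3, -0.8, -1.6]
finger_gap: 0.0249
```

Request:
{"fn": "play_rows", "kwargs": {
  "steps": [0,0,0,0,0,0.01,1,0,0,0,0,0,0.02,1,0,0,0,0,0,0.03,1,0,0,0,0,0,0.04,1,0,0,0,0,0,0.04,1]
}}

```text
time: 14.25
position: [0.554, 0.0965, 0.104]
eef_rot: [-3.141, 0.057, 0.001]
force: [0.1, -0.3, -1.3]
finger_gap: 0.0251
```

Request:
{"fn": "play_rows", "kwargs": {
  "steps": [0,0,0,0,0,0.01,1,0,0,0,0,0,0.02,1,0,0,0,0,0,0.03,1,0,0,0,0,0,0.04,1,0,0,0,0,0,0.04,1]
}}

```text
time: 14.75
position: [0.554, 0.0965, 0.0981]
eef_rot: [3.141, -0.056, -0.001]
force: [-0.4, -0.5, -1.2]
finger_gap: 0.0249
```

```bash
python3 - <<'E'
from h import *
st(); crop('scene','k9.png',330,210,380,270,12);st()
E
```

```text
t 14.75 p [0.554  0.0965 0.0981] rotm [[0.999, -0.036, -0.0], [-0.036, -0.999, 0.0], [-0.0, 0.0, -1.0]] F [-0.4 -0.5 -1.2] gap 0.0249
t 14.8 p [0.554  0.0965 0.0982] rotm [[0.999, -0.036, -0.0], [-0.036, -0.999, 0.0], [-0.0, -0.0, -1.0]] F [-0.3 -0.  -1.6] gap 0.0249
```

View pics/k9.png

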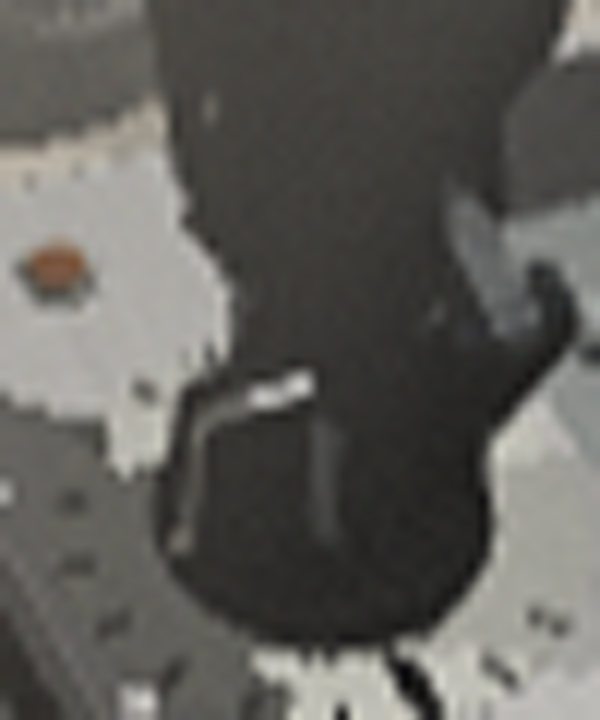

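Request:
{"fn": "play_rows", "kwargs": {
  "steps": [0,0,0,0,0,0.007,1,0,0,0,0,0,0.013,1,0,0,0,0,0,0.013,1,0,0,0,0,0,0.013,1]
}}

```text
time: 15.2
position: [0.5543, 0.0966, 0.0974]
eef_rot: [3.141, -0.056, 0.001]
force: [-2.4, -0.6, 7.9]
finger_gap: 0.0251
```

Request:
{"fn": "play_rows", "kwargs": {
  "steps": [0,0,-0.03,0,0,-0.005,1,0,0,-0.08,0,0,-0.005,1,0,0,-0.13,0,0,-0.005,1,0,0,-0.18,0,0,-0.005,1,0,0,-0.23,0,0,-0.005,1]
}}

```text
time: 15.7
position: [0.5534, 0.0967, 0.0974]
eef_rot: [3.07, 0.668, -0.002]
force: [-4.0, 0.6, 3.7]
finger_gap: 0.0252
```

Request:
{"fn": "play_rows", "kwargs": {
  "steps": [0,0,-0.05,0,0,0,1,0,0,-0.1,0,0,0,1,0,0,-0.15,0,0,0,1,0,0,-0.2,0,0,0,1,0,0,-0.25,0,0,0,1,0,0,-0.25,0,0,0,1]
}}

```text
time: 16.3
position: [0.5543, 0.0966, 0.0974]
eef_rot: [-2.811, -1.402, -0.001]
force: [-2.3, -0.5, 1.8]
finger_gap: 0.0252
```

```bash
python3 - <<'E'
from h import *
print(st()['moment'].round(2)); goto([.5538,.0966,.098],84.3)
E
```

```text
t 16.3 p [0.5543 0.0966 0.0974] rotm [[0.601, 0.799, 0.0], [0.799, -0.601, 0.0], [0.0, 0.0, -1.0]] F [-2.3 -0.5  1.8] gap 0.0252
[-0.03  0.24 -0.01]
turn [ 0.    -0.    -0.273] j7 0.37
shift [-0.002 -0.002 -0.004]
```

Request:
{"fn": "play_rows", "kwargs": {
  "steps": [0,0,-0.05,0,0,0,1,0,0,-0.1,0,0,0,1,0,0,-0.15,0,0,0,1,0,0,-0.2,0,0,0,1,0,0,-0.25,0,0,0,1,0,0,-0.273,0,0,0,1,0,0,-0.273,0,0,0,1,0,0,-0.273,0,0,0,1]
}}

```text
time: 17.1
position: [0.555, 0.097, 0.0975]
eef_rot: [2.334, 2.103, 0.003]
force: [5.3, 3.3, -1.1]
finger_gap: 0.025
```

```bash
python3 - <<'E'
from h import *
print(st()['moment'].round(2)); goto([.5538,.0966,.098],84.3);crop('scene','k10.png',330,210,380,270,12);st()
E
```

```text
t 17.1 p [0.555  0.097  0.0975] rotm [[0.104, 0.995, 0.002], [0.995, -0.104, 0.001], [0.001, 0.002, -1.0]] F [ 5.3  3.3 -1.1] gap 0.025
[ 0.59 -1.1  -0.05]
turn [ 0.001 -0.001 -0.002] j7 0.85
shift [-0.003 -0.008 -0.003]
t 17.15 p [0.555  0.0969 0.0975] rotm [[0.104, 0.995, 0.002], [0.995, -0.104, 0.001], [0.001, 0.002, -1.0]] F [ 5.   3.2 -2.6] gap 0.0252
```

View pics/k10.png

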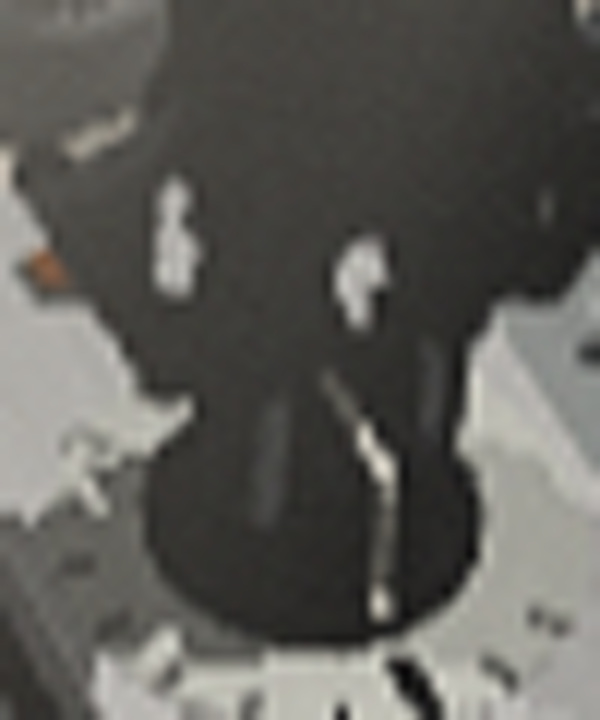

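Request:
{"fn": "play_rows", "kwargs": {
  "steps": [0,0,0,-0.002,-0.006,0,1,0,0,0,-0.002,-0.006,0.005,1,0,0,0,-0.002,-0.006,0.005,1,0,0,0,-0.002,-0.006,0.005,1]
}}

```text
time: 17.55
position: [0.5548, 0.097, 0.0975]
eef_rot: [2.332, 2.102, 0.006]
force: [5.4, 2.5, 0.5]
finger_gap: 0.0252
```

Request:
{"fn": "play_rows", "kwargs": {
  "steps": [0,0,0,0,0,0,-0.2,0,0,0,0,0,0,-1,0,0,0,0,0,0,-1,0,0,0,0,0,0,-1,0,0,0,0,0,-0.3,-1,0,0,0,0,0,-0.6,-1,0,0,0,0,0,-0.9,-1,0,0,0,0,0,-0.9,-1]
}}

```text
time: 18.35
position: [0.5555, 0.098, 0.2377]
eef_rot: [2.327, 2.104, 0.012]
force: [1.2, 0.4, 0.4]
finger_gap: 0.0849
```

```bash
python3 - <<'E'
from h import *
st(); crop('scene','k11.png',330,210,380,270,12);st()
im=optics.snapshot('top'); cv2.imwrite('pics/t11.png',im[:,:,::-1])
E
```

```text
t 18.35 p [0.5555 0.098  0.2377] rotm [[0.101, 0.995, 0.009], [0.995, -0.101, 0.002], [0.003, 0.009, -1.0]] F [1.2 0.4 0.4] gap 0.0849
t 18.4 p [0.5545 0.0972 0.2345] rotm [[0.101, 0.995, 0.005], [0.995, -0.101, 0.001], [0.001, 0.005, -1.0]] F [-0.1  1.  -0.7] gap 0.0854
```

View pics/k11.png

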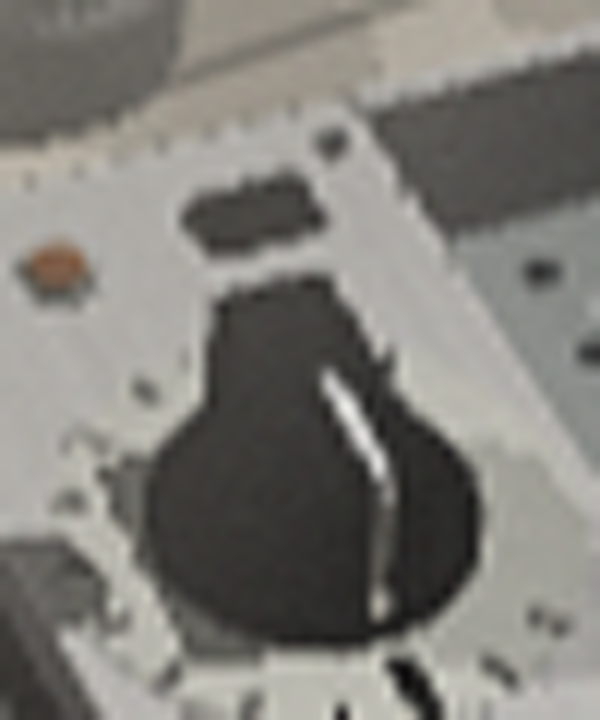

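View pics/t11.png

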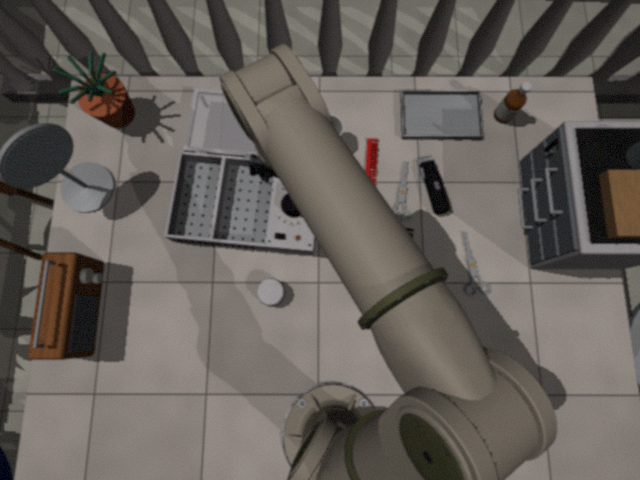

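```bash
python3 kn.py 330 210 12 148 482 648 0.073; python3 - <<'E'
from h import *
c=lambda x,y:(160+(x+.5)/4-.5,80+(y+.5)/4-.5)
d=lambda x,y:(330+(x+.5)/12-.5,210+(y+.5)/12-.5)
a=at('scene',d(328,372),.115);b=at('scene',d(388,475),.115);print('ptr',a.round(4),b.round(4),np.degrees(np.arctan2(*(b-a)[1::-1])))
yaw=np.radians(-5.7);ex=np.array([np.cos(yaw),np.sin(yaw)]);ey=np.array([-ex[1],ex[0]]);D=np.array([.5541,.0966])
for n,P in {'comb':[(265,318),(460,328),(218,632),(430,652)],'sc':[(88,298),(247,312),(35,622),(208,632)],'outer':[(641,337),(611,682),(25,630),(80,285)],'screws':[(475,342),(631,355),(600,660),(436,645)]}.items():
    Q=np.array([at('top',c(*p),.07)[:2] for p in P])
    for q in Q: print(n,q.round(4),'dial frame',np.round([(q-D)@ex,(q-D)@ey],4))
E
```

```text
zf 0.071 [0.5512 0.0952] res px [-0.47  0.47 -0.02]
zf 0.073 [0.5527 0.0942] res px [-0.5   0.5  -0.02]
zf 0.075 [0.5542 0.0932] res px [-0.53  0.53 -0.02]
tcp [0.5536 0.0964 0.2323] pred ext [154. 500. 647.]
ptr [0.5524 0.0944 0.115 ] [0.5813 0.0908 0.115 ] -7.080127658632852
comb [0.6748 0.2734] dial frame [0.1026 0.1879]
comb [0.6682 0.1476] dial frame [0.1085 0.0621]
comb [0.4679 0.2918] dial frame [-0.1052  0.1857]
comb [0.4556 0.1605] dial frame [-0.1044  0.0538]
sc [0.6884 0.3883] dial frame [0.1046 0.3036]
sc [0.6789 0.2852] dial frame [0.1055 0.2   ]
sc [0.474  0.4053] dial frame [-0.1104  0.2992]
sc [0.4679 0.298 ] dial frame [-0.1058  0.1918]
outer [0.6623 0.0313] dial frame [ 0.1142 -0.0543]
outer [0.437  0.0489] dial frame [-0.1118 -0.0591]
outer [0.4689 0.4111] dial frame [-0.116   0.3045]
outer [0.6974 0.3942] dial frame [0.113  0.3103]
screws [0.6587 0.1378] dial frame [0.1    0.0514]
screws [0.65   0.0376] dial frame [ 0.1013 -0.0492]
screws [0.4508 0.0557] dial frame [-0.0988 -0.0509]
screws [0.46   0.1569] dial frame [-0.0996  0.0507]
```

```bash
python3 - <<'E'
from h import *
from station import arm
print(arm.tip_reach)
im=optics.snapshot('top').astype(int)
m=(im[:,:,0]>1.8*im[:,:,1])&(im[:,:,0]>60); m[:120]=0;m[220:]=0;m[:,:350]=0;m[:,400:]=0
r=pca('top',m,.007);print(r[0],r[1],r[2],r[4],len(r[5]))
s=optics.snapshot('scene').astype(int); m=(s[:,:,0]>1.8*s[:,:,1])&(s[:,:,0]>60);m[:300]=0;m[:,:270]=0;m[400:]=0;m[:,340:]=0
r=pca('scene',m,.006);print(r[0],r[1],r[2],r[4],len(r[5]))
st();goto([.676,-.105,.2],85)
E
```

```text
0.008
[ 0.70329475 -0.10860227] [ 0.69677112 -0.10746003] (29.685115814208984, 131.2971954345703) 177.31288738088017 426
[ 0.68049034 -0.10982093] [ 0.67695233 -0.11018139] (31.87306022644043, 178.5214080810547) 175.4847898482126 937
t 18.55 p [0.5526 0.0958 0.2302] rotm [[0.101, 0.995, -0.002], [0.995, -0.101, -0.001], [-0.001, -0.002, -1.0]] F [-0.3 -0.2 -0.4] gap 0.0854
turn [-0.001  0.    -0.007] j7 0.94
shift [-1.249  0.954  0.201]
```

Request:
{"fn": "play_rows", "kwargs": {
  "steps": [0,0,0,-0.2,0.16,0,-0.18,0,0,0,-0.4,0.32,0,-0.18,0,0,0,-0.6,0.48,0,-0.18,0,0,0,-0.8,0.64,0,-0.18,0,0,0,-0.95,0.8,0,-0.18,0,0,0,-0.95,0.95,0.2,-0.18,0,0,0,-0.95,0.95,0.4,-0.18,0,0,0,-0.95,0.95,0.5,-0.18]
}}

```text
time: 19.35
position: [0.6789, -0.06, 0.151]
eef_rot: [-2.326, -2.104, 0.007]
force: [-0.7, 0.5, 0.1]
finger_gap: 0.0505
```

```bash
python3 - <<'E'
from h import *
print(st()['joints'].round(2));goto([.677,-.107,.05],85)
E
```

```text
t 19.35 p [ 0.6789 -0.06    0.151 ] rotm [[0.1, 0.995, -0.007], [0.995, -0.1, 0.001], [0.0, -0.007, -1.0]] F [-0.7  0.5  0.1] gap 0.0505
[ 0.59  0.74 -0.93  1.28  0.58  1.4   1.17]
turn [-0.003 -0.    -0.007] j7 1.17
shift [-0.313  0.024  0.673]
```

Request:
{"fn": "play_rows", "kwargs": {
  "steps": [0,0,0,-0.15,0.02,0,-0.18,0,0,-0.007,-0.31,0.02,0,-0.18,0,0,-0.007,-0.31,0.02,0.2,-0.18,0,0,-0.007,-0.31,0.02,0.4,-0.18,0,0,-0.007,-0.31,0.02,0.6,-0.18,0,0,-0.007,-0.31,0.02,0.67,-0.18,0,0,-0.007,-0.31,0.02,0.67,-0.18]
}}

```text
time: 20.05
position: [0.6775, -0.1062, 0.054]
eef_rot: [-2.313, -2.122, 0.004]
force: [0.1, 0.3, 1.8]
finger_gap: 0.0506
```

```bash
python3 - <<'E'
from h import *
st();goto([.677,-.107,.009],85.4);crop('scene','c1.png',250,280,350,380,6)
E
```

```text
t 20.05 p [ 0.6775 -0.1062  0.054 ] rotm [[0.086, 0.996, -0.004], [0.996, -0.086, 0.0], [0.0, -0.004, -1.0]] F [0.1 0.3 1.8] gap 0.0506
turn [-0.002 -0.    -0.003] j7 1.21
shift [-0.006 -0.002  0.3  ]
```

View pics/c1.png

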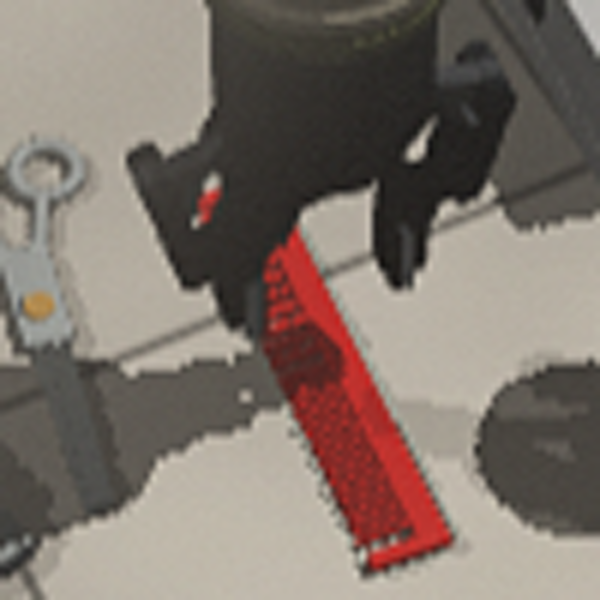

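Request:
{"fn": "play_rows", "kwargs": {
  "steps": [0,0,-0.003,-0.004,0,0.1,-0.18,0,0,-0.003,-0.004,0,0.2,-0.18,0,0,-0.003,-0.004,0,0.27,-0.18,0,0,-0.003,-0.004,0,0.285,-0.18,0,0,-0.003,-0.004,0,0.285,-0.18,0,0,-0.003,-0.004,0,0.285,-0.18],
  "grip_force": 40
}}

```text
time: 20.7
position: [0.6792, -0.1068, 0.0136]
eef_rot: [2.309, 2.13, 0.001]
force: [-0.5, 0.1, 0.0]
finger_gap: 0.0502
```

Request:
{"fn": "play_rows", "kwargs": {
  "steps": [0,0,0,0,-0.01,0.01,-0.18,0,0,0,0,-0.01,0.015,-0.18,0,0,0,0,-0.01,0.015,0.3,0,0,0,0,-0.01,0.015,1,0,0,0,0,-0.01,0.015,1,0,0,0,0,-0.01,0.015,1,0,0,0,0,-0.01,0.015,1]
}}

```text
time: 21.4
position: [0.6777, -0.1068, 0.0113]
eef_rot: [2.309, 2.13, 0.001]
force: [-0.1, 0.2, 3.7]
finger_gap: 0.0299
```

Request:
{"fn": "play_rows", "kwargs": {
  "steps": [0,0,0,0,0,-0.03,1,0,0,0,0,0,-0.2,1,0,0,0,0,0,-0.5,1,0,0,0,0,0,-0.8,1,0,0,0,0,0,-1,1,0,0,0,0,0,-1,1]
}}

```text
time: 22.0
position: [0.6796, -0.1061, 0.1668]
eef_rot: [2.305, 2.126, 0.009]
force: [0.7, 1.0, -0.3]
finger_gap: 0.0305
```

```bash
python3 - <<'E'
from h import *
st();goto([.5640,.1996,.17],84.3);crop('scene','c2.png',250,230,350,330,6)
E
```

```text
t 22.0 p [ 0.6796 -0.1061  0.1668] rotm [[0.081, 0.997, 0.008], [0.997, -0.081, -0.0], [0.0, 0.008, -1.0]] F [ 0.7  1.  -0.3] gap 0.0305
turn [ 0.004 -0.     0.009] j7 1.26
shift [ 1.969 -0.933 -0.028]
```

View pics/c2.png

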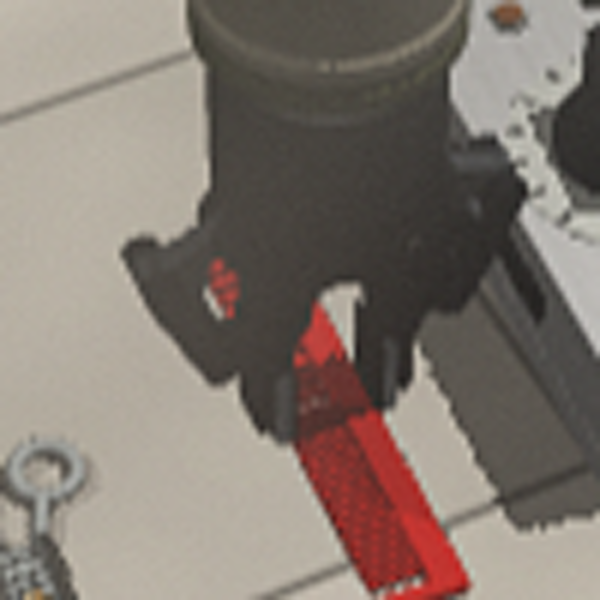

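Request:
{"fn": "play_rows", "kwargs": {
  "steps": [0,0,0,0.25,-0.12,-0.03,1,0,0,0,0.5,-0.24,-0.03,1,0,0,0,0.75,-0.36,-0.03,1,0,0,0,1,-0.48,-0.03,1,0,0,0,1,-0.48,-0.03,1]
}}

```text
time: 22.55
position: [0.6142, 0.0564, 0.1647]
eef_rot: [-2.295, -2.14, -0.0]
force: [0.3, 0.7, 0.2]
finger_gap: 0.0298
```

Request:
{"fn": "play_rows", "kwargs": {
  "steps": [0,0,0.009,0.25,-0.12,0,1,0,0,0.009,0.5,-0.24,0,1,0,0,0.009,0.75,-0.36,0,1,0,0,0.009,0.96,-0.45,0,1,0,0,0.009,0.96,-0.45,0,1,0,0,0.009,0.96,-0.45,0,1]
}}

```text
time: 23.15
position: [0.5612, 0.1979, 0.1642]
eef_rot: [-2.325, -2.111, 0.003]
force: [0.9, -0.6, -1.0]
finger_gap: 0.0302
```

```bash
python3 - <<'E'
from h import *
st();goto([.5644,.1996,.04],84.3);im=optics.snapshot('scene')[150:350,300:540,::-1];cv2.imwrite('pics/c3.png',cv2.resize(im,None,fx=3,fy=3))
E
```

```text
t 23.15 p [0.5612 0.1979 0.1642] rotm [[0.096, 0.995, -0.002], [0.995, -0.096, -0.001], [-0.001, -0.002, -1.0]] F [ 0.9 -0.6 -1. ] gap 0.0302
turn [-0.001  0.     0.002] j7 0.73
shift [0.014 0.022 0.828]
```

View pics/c3.png

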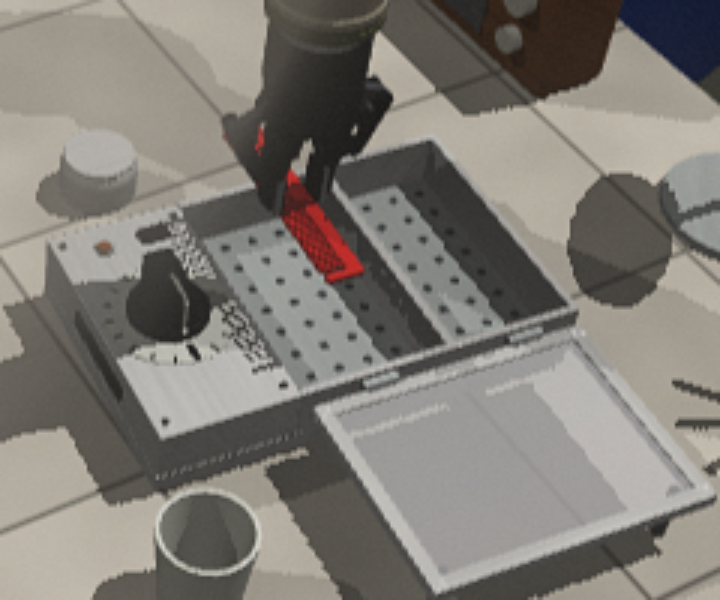

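Request:
{"fn": "play_rows", "kwargs": {
  "steps": [0,0,0,0.015,0.02,0.25,1,0,0,0,0.015,0.02,0.5,1,0,0,0,0.015,0.02,0.7,1,0,0,0,0.015,0.02,0.83,1,0,0,0,0.015,0.02,0.83,1,0,0,0,0.015,0.02,0.83,1]
}}

```text
time: 23.8
position: [0.5657, 0.1982, 0.0408]
eef_rot: [-2.33, -2.107, 0.001]
force: [0.3, 0.2, -0.4]
finger_gap: 0.0299
```

```bash
python3 - <<'E'
from h import *
st();im=optics.snapshot('scene')[150:350,300:540,::-1];cv2.imwrite('pics/c4.png',cv2.resize(im,None,fx=3,fy=3))
E
```

```text
t 23.8 p [0.5657 0.1982 0.0408] rotm [[0.1, 0.995, -0.001], [0.995, -0.1, -0.0], [-0.0, -0.001, -1.0]] F [ 0.3  0.2 -0.4] gap 0.0299
```

View pics/c4.png

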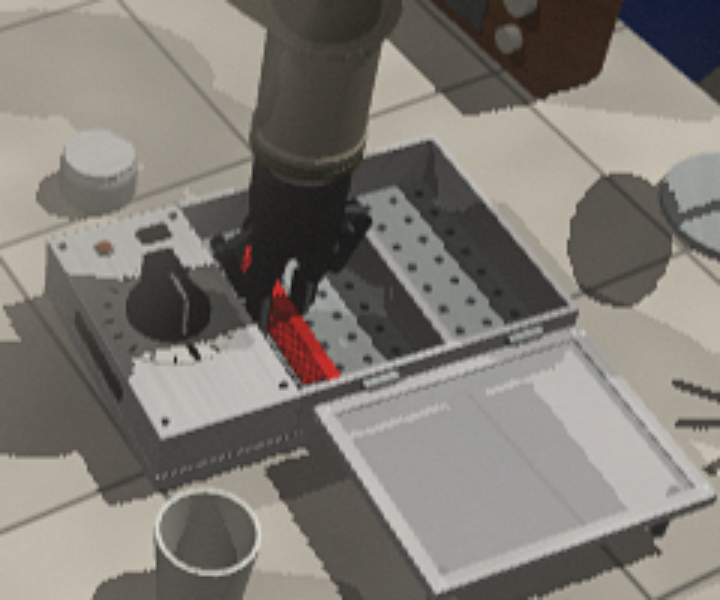

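Request:
{"fn": "play_rows", "kwargs": {
  "steps": [0,0,0,0,0,0.03,1,0,0,0,0,0,0.03,1,0,0,0,0,0,0.03,0.1,0,0,0,0,0,0.03,0,0,0,0,0,0,0.03,0,0,0,0,0,0,-0.2,0,0,0,0,0,0,-0.5,0,0,0,0,0,0,-0.9,0]
}}

```text
time: 24.65
position: [0.5645, 0.1991, 0.1665]
eef_rot: [-2.327, -2.109, 0.003]
force: [0.6, -0.3, -0.2]
finger_gap: 0.0424
```

```bash
python3 - <<'E'
from h import *
st();im=optics.snapshot('scene')[150:350,300:540,::-1];cv2.imwrite('pics/c5.png',cv2.resize(im,None,fx=3,fy=3))
im=optics.snapshot('top');cv2.imwrite('pics/c5t.png',im[:,:,::-1])
E
```

```text
t 24.65 p [0.5645 0.1991 0.1665] rotm [[0.098, 0.995, -0.002], [0.995, -0.098, -0.0], [-0.001, -0.002, -1.0]] F [ 0.6 -0.3 -0.2] gap 0.0424
```

View pics/c5.png

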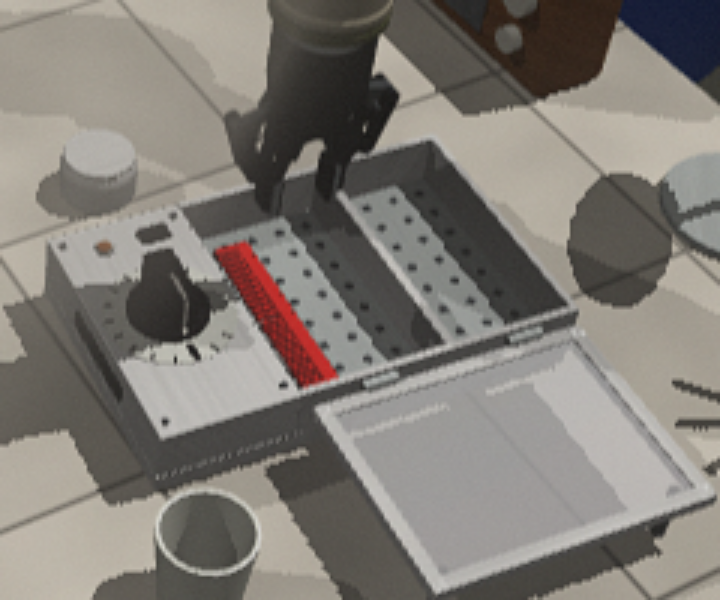

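View pics/c5t.png

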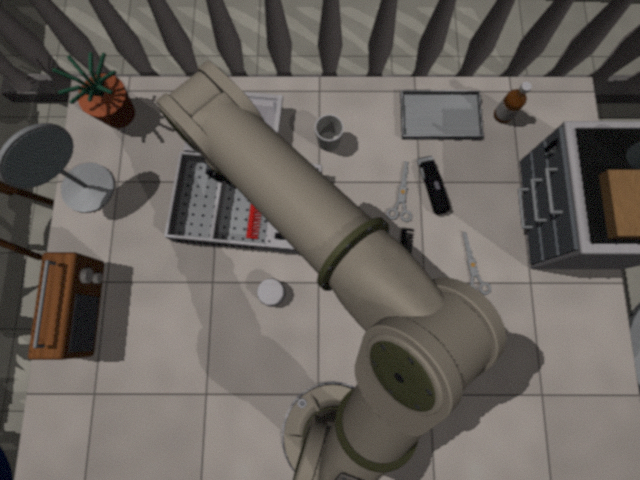

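```bash
python3 - <<'E'
from h import *
p=at('scene',(300+278/3,150+315/3),.026);D=np.array([.5541,.0966]);yaw=np.radians(-5.7);ex=np.array([np.cos(yaw),np.sin(yaw)]);ey=np.array([-ex[1],ex[0]])
W=D+.1235*ey;print('comb1 in well',(p[:2]-W)@ex,(p[:2]-W)@ey)
s=optics.snapshot('scene').astype(int).sum(2);m=np.zeros((480,640),bool);m[245:308,205:246]=s[245:308,205:246]<170
cv2.imwrite('pics/m.png',m*255)
r=pca('scene',m,.006);print(r[0],r[1],r[2],r[4])
goto([.421,-.186,.15],82.3)
E
```

```text
comb1 in well -0.0005493372722522581 -0.021718273685051998
[ 0.44325443 -0.19339363] [ 0.42597568 -0.19189447] (32.14132308959961, 173.12460327148438) 169.7460047312309
turn [ 0.003 -0.002  0.018] j7 0.72
shift [-2.663 -0.715  0.121][ WARN:0@17.804] global loadsave.cpp:1063 imwrite_ Unsupported depth image for selected encoder is fallbacked to CV_8U.
```

Request:
{"fn": "play_rows", "kwargs": {
  "steps": [0,0,0,-0.3,-0.08,0,-0.18,0,0,0,-0.6,-0.16,0,-0.18,0,0,0,-0.9,-0.24,0,-0.18,0,0,0,-0.9,-0.24,0,-0.18]
}}

```text
time: 25.2
position: [0.5149, 0.0592, 0.1638]
eef_rot: [2.34, 2.094, -0.01]
force: [0.1, -0.1, 0.3]
finger_gap: 0.0505
```

Request:
{"fn": "play_rows", "kwargs": {
  "steps": [0,0,0.018,-0.3,-0.08,0,-0.18,0,0,0.018,-0.6,-0.16,0,-0.18,0,0,0.018,-0.9,-0.24,0,-0.18,0,0,0.018,-0.9,-0.24,0,-0.18]
}}

```text
time: 25.6
position: [0.4643, -0.0707, 0.1642]
eef_rot: [-2.379, -2.051, 0.007]
force: [-0.1, -0.6, -0.2]
finger_gap: 0.0507
```

```bash
python3 - <<'E'
from h import *
print(st()['joints'].round(2));goto([.422,-.187,.06],82.1)
E
```

```text
t 25.6 p [ 0.4643 -0.0707  0.1642] rotm [[0.147, 0.989, -0.004], [0.989, -0.147, -0.003], [-0.003, -0.003, -1.0]] F [-0.1 -0.6 -0.2] gap 0.0507
[ 1.09  0.27 -1.14  1.85  0.27  1.19  1.28]
turn [-0.002  0.002 -0.005] j7 1.28
shift [-0.806 -0.162  0.698]
```

Request:
{"fn": "play_rows", "kwargs": {
  "steps": [0,0,0,-0.25,-0.05,0,-0.18,0,0,0,-0.5,-0.1,0.1,-0.18,0,0,0,-0.75,-0.15,0.2,-0.18,0,0,0,-0.75,-0.15,0.4,-0.18,0,0,0,-0.75,-0.15,0.65,-0.18,0,0,0,-0.75,-0.15,0.65,-0.18]
}}

```text
time: 26.2
position: [0.426, -0.1696, 0.0641]
eef_rot: [-2.36, -2.061, 0.004]
force: [-0.3, 0.9, 1.0]
finger_gap: 0.0504
```

```bash
python3 - <<'E'
from h import *
print(st()['joints'].round(2));goto([.422,-.187,.0105],82.1)
crop('scene','d1.png',170,210,290,330,5)
E
```

```text
t 26.2 p [ 0.426  -0.1696  0.0641] rotm [[0.135, 0.991, -0.007], [0.991, -0.135, 0.004], [0.003, -0.008, -1.0]] F [-0.3  0.9  1. ] gap 0.0504
[ 1.2   0.39 -1.03  1.98  0.39  1.    1.41]
turn [-0.004 -0.002  0.001] j7 1.41
shift [-0.119 -0.008  0.357]
```

View pics/d1.png

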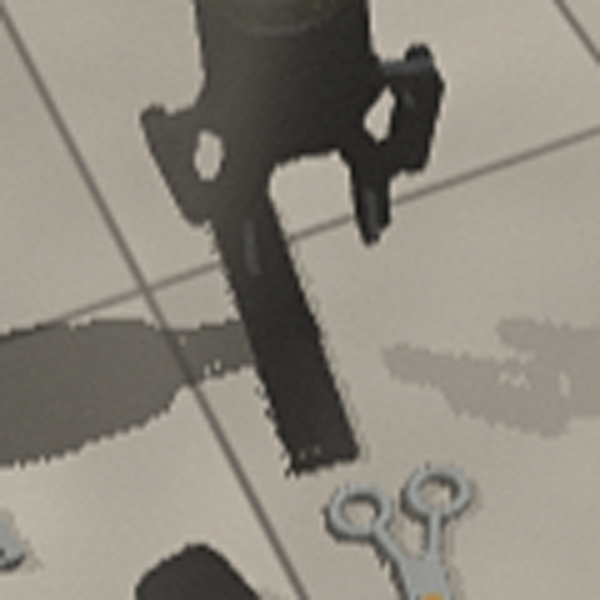

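Request:
{"fn": "play_rows", "kwargs": {
  "steps": [0,0,0,-0.11,-0.01,0,-0.18,0,0,0,-0.11,-0.01,0,-0.18,0,0,0,-0.11,-0.01,0.15,-0.18,0,0,0,-0.11,-0.01,0.25,-0.18,0,0,0,-0.11,-0.01,0.3,-0.18,0,0,0,-0.11,-0.01,0.33,-0.18,0,0,0,-0.11,-0.01,0.33,-0.18]
}}

```text
time: 26.95
position: [0.4259, -0.1863, 0.0188]
eef_rot: [-2.365, -2.067, -0.0]
force: [0.2, 0.4, -0.2]
finger_gap: 0.0502
```

```bash
python3 - <<'E'
from h import *
st();goto([.422,-.187,.0105],82.1)
crop('scene','d2.png',170,210,290,330,5)
E
```

```text
t 26.95 p [ 0.4259 -0.1863  0.0188] rotm [[0.134, 0.991, -0.0], [0.991, -0.134, 0.001], [0.001, -0.0, -1.0]] F [ 0.2  0.4 -0.2] gap 0.0502
turn [-0.    -0.     0.002] j7 1.38
shift [-0.008 -0.025  0.055]
```

View pics/d2.png

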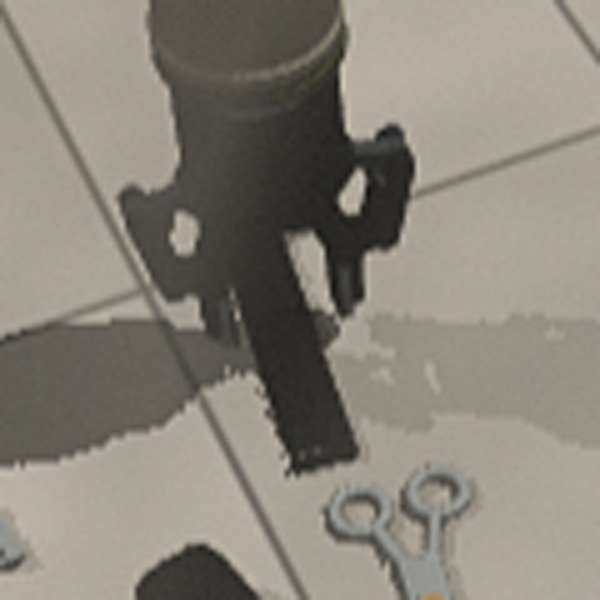

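Straddled cleanly. Finish the descent and close.

Request:
{"fn": "play_rows", "kwargs": {
  "steps": [0,0,0,-0.005,-0.02,0.03,-0.18,0,0,0,-0.005,-0.02,0.055,-0.18,0,0,0,-0.005,-0.02,0.055,0.3,0,0,0,-0.005,-0.02,0.055,1,0,0,0,-0.005,-0.02,0.055,1,0,0,0,-0.005,-0.02,0.055,1,0,0,0,-0.005,-0.02,0.055,1,0,0,0,-0.005,-0.02,0.055,1]
}}

```text
time: 27.8
position: [0.4229, -0.1872, 0.0107]
eef_rot: [2.366, 2.067, 0.0]
force: [-0.3, 0.1, 1.3]
finger_gap: 0.0303
```

Request:
{"fn": "play_rows", "kwargs": {
  "steps": [0,0,0,0,0,-0.03,1,0,0,0,0,0,-0.2,1,0,0,0,0,0,-0.5,1,0,0,0,0,0,-0.8,1,0,0,0,0,0,-1,1,0,0,0,0,0,-1,1]
}}

```text
time: 28.4
position: [0.4253, -0.1877, 0.1648]
eef_rot: [2.361, 2.063, 0.002]
force: [0.5, -0.1, -0.8]
finger_gap: 0.0302
```

```bash
python3 - <<'E'
from h import *
st();goto([.5684,.2395,.17],84.3)
crop('scene','d3.png',170,150,290,270,5)
E
```

```text
t 28.4 p [ 0.4253 -0.1877  0.1648] rotm [[0.134, 0.991, 0.006], [0.991, -0.134, -0.004], [-0.003, 0.006, -1.0]] F [ 0.5 -0.1 -0.8] gap 0.0302
turn [ 0.003  0.002 -0.018] j7 1.59
shift [ 2.95   0.564 -0.042]
```

View pics/d3.png

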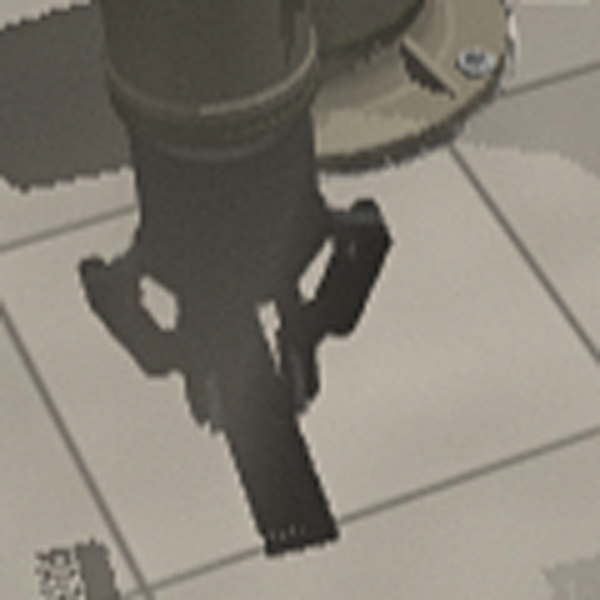

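Request:
{"fn": "play_rows", "kwargs": {
  "steps": [0,0,0,0.3,0.06,-0.04,1,0,0,0,0.6,0.12,-0.04,1,0,0,0,0.9,0.18,-0.04,1,0,0,0,1,0.2,-0.04,1,0,0,0,1,0.2,-0.04,1]
}}

```text
time: 28.95
position: [0.4724, -0.039, 0.1657]
eef_rot: [-2.358, -2.073, -0.0]
force: [-0.8, -0.5, -0.1]
finger_gap: 0.0305
```

Request:
{"fn": "play_rows", "kwargs": {
  "steps": [0,0,-0.018,0.3,0.06,0,1,0,0,-0.018,0.6,0.12,0,1,0,0,-0.018,0.9,0.18,0,1,0,0,-0.018,1,0.2,0,1,0,0,-0.018,1,0.2,0,1]
}}

```text
time: 29.45
position: [0.522, 0.1043, 0.1655]
eef_rot: [-2.322, -2.112, 0.001]
force: [0.6, -0.4, -0.1]
finger_gap: 0.03
```

```bash
python3 - <<'E'
from h import *
st();goto([.5687,.2429,.17],84.3)
E
```

```text
t 29.45 p [0.522  0.1043 0.1655] rotm [[0.094, 0.996, -0.002], [0.996, -0.094, 0.001], [0.001, -0.002, -1.0]] F [ 0.6 -0.4 -0.1] gap 0.03
turn [-0.001 -0.001  0.002] j7 0.89
shift [ 0.949  0.222 -0.029]
```

Request:
{"fn": "play_rows", "kwargs": {
  "steps": [0,0,0.002,0.3,0.07,0,1,0,0,0.002,0.6,0.14,0,1,0,0,0.002,0.93,0.22,0,1,0,0,0.002,0.93,0.22,0,1,0,0,0.002,0.93,0.22,0.2,1,0,0,0.002,0.93,0.22,0.4,1,0,0,0.002,0.93,0.22,0.4,1]
}}

```text
time: 30.15
position: [0.5674, 0.2333, 0.1014]
eef_rot: [-2.334, -2.101, 0.014]
force: [-1.1, -0.6, -0.8]
finger_gap: 0.0302
```

```bash
python3 - <<'E'
from h import *
st();goto([.5687,.2429,.045],84.3);im=optics.snapshot('scene')[150:350,300:540,::-1];cv2.imwrite('pics/d4.png',cv2.resize(im,None,fx=3,fy=3))
E
```

```text
t 30.15 p [0.5674 0.2333 0.1014] rotm [[0.105, 0.994, -0.007], [0.995, -0.105, -0.005], [-0.006, -0.007, -1.0]] F [-1.1 -0.6 -0.8] gap 0.0302
turn [-0.003  0.003 -0.003] j7 0.62
shift [0.067 0.004 0.376]
```

View pics/d4.png

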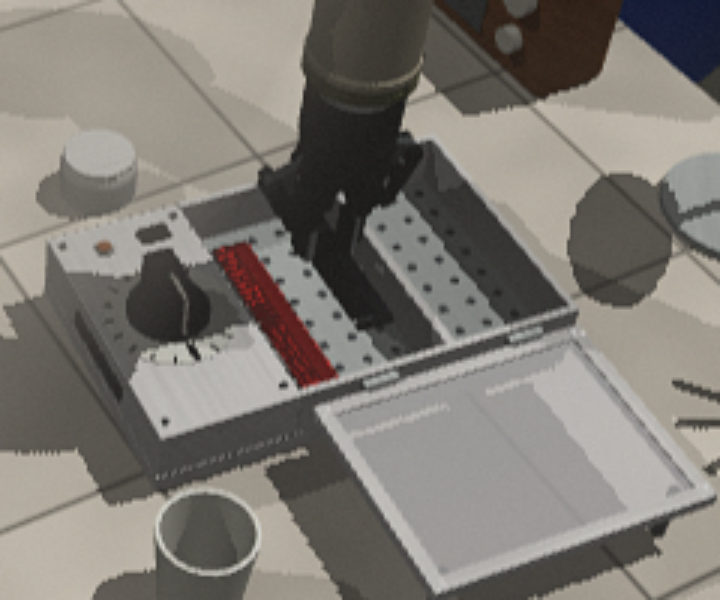

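Request:
{"fn": "play_rows", "kwargs": {
  "steps": [0,0,0,0.04,0,0.1,1,0,0,0,0.04,0,0.2,1,0,0,0,0.04,0,0.3,1,0,0,0,0.04,0,0.37,1,0,0,0,0.04,0,0.37,1,0,0,0,0.04,0,0.37,1]
}}

```text
time: 30.8
position: [0.5697, 0.2437, 0.0511]
eef_rot: [-2.332, -2.104, 0.0]
force: [-0.4, -0.4, 0.3]
finger_gap: 0.03
```

Request:
{"fn": "play_rows", "kwargs": {
  "steps": [0,0,0,0,0,0,0.3,0,0,0,0,0,0,0,0,0,0,0,0,0,0,0,0,0,0,0,-0.2,0,0,0,0,0,0,-0.5,0,0,0,0,0,0,-0.9,0,0,0,0,0,0,-0.9,0]
}}

```text
time: 31.5
position: [0.5715, 0.2458, 0.1929]
eef_rot: [2.331, 2.103, 0.014]
force: [-0.2, 1.2, -0.9]
finger_gap: 0.0428
```

```bash
python3 - <<'E'
from h import *
st();im=optics.snapshot('scene')[:,:,::-1];cv2.imwrite('pics/d5.png',im)
im=optics.snapshot('top');cv2.imwrite('pics/d5t.png',im[:,:,::-1])
E
```

```text
t 31.5 p [0.5715 0.2458 0.1929] rotm [[0.102, 0.995, 0.008], [0.995, -0.102, 0.004], [0.005, 0.008, -1.0]] F [-0.2  1.2 -0.9] gap 0.0428
```

View pics/d5.png

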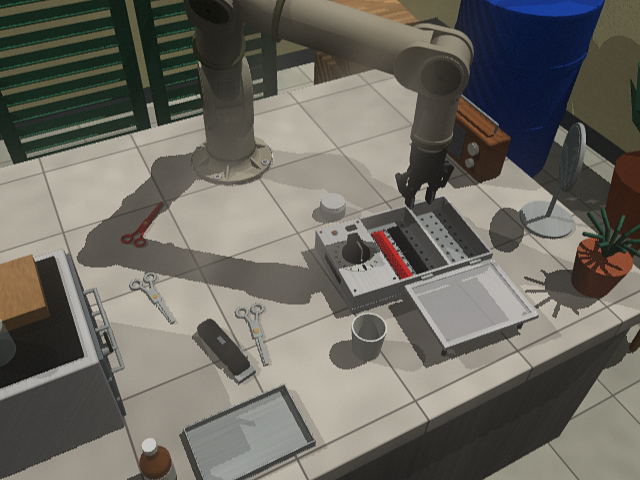

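View pics/d5t.png

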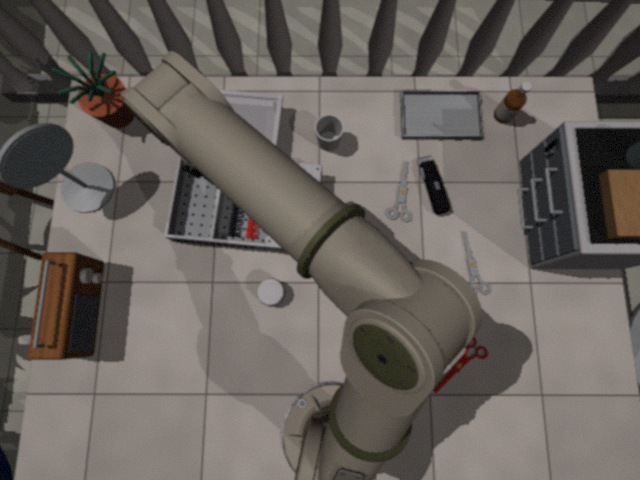

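```bash
python3 - <<'E'
from h import *
im=optics.snapshot('top')[150:300,380:500,::-1];cv2.imwrite('pics/s0.png',cv2.resize(im,None,fx=5,fy=5,interpolation=cv2.INTER_CUBIC))
for l in ('scissors1_mid','scissors2_mid'):
    for m in silhouettes('top',l):
        r=pca('top',m['mask'],.004); print(l,round(m['conf'],2),r[0].round(3),r[1].round(3),np.round(r[2]),round(r[3],1),round(r[4],1),len(r[5]))
E
```

```text
scissors1_mid 0.55 [ 0.404 -0.364] [ 0.416 -0.356] [153.  43.] 20.8 -168.3 379
scissors2_mid 0.48 [0.785 0.01 ] [0.784 0.009] [108.  78.] 0.1 179.1 843
```

View pics/s0.png

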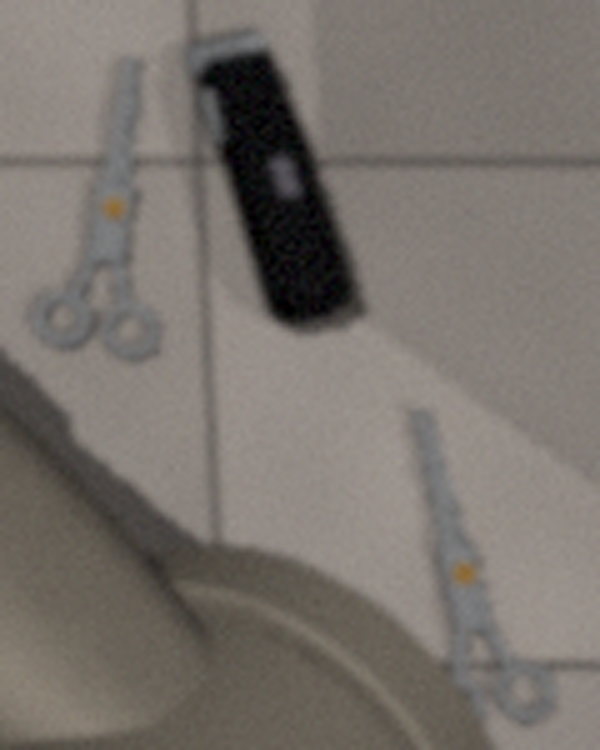

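```bash
python3 - <<'E'
from h import *
c=lambda x,y:(380+(x+.5)/5-.5,150+(y+.5)/5-.5)
for n,P in {'A':[(114,208),(131,60),(98,322)],'B':[(464,573),(420,410)],'clip':[(345,310),(275,320),(200,50),(265,40)]}.items():
    Q=[at('top',c(*p),.006 if n!='clip' else .03)[:2] for p in P]; 
    for q in Q: print(n,q.round(4))
    d=Q[1]-Q[0]; print('yaw piv->tip',np.degrees(np.arctan2(d[1],d[0])),np.hypot(*d))
# scene pivots by colour
s=optics.snapshot('scene').astype(int); 
hsv=cv2.cvtColor(s.astype(np.uint8),cv2.COLOR_RGB2HSV); m=(hsv[:,:,0]>10)&(hsv[:,:,0]<28)&(hsv[:,:,1]>130)&(hsv[:,:,2]>90)
for box in [(235,300,280,370),(125,265,185,330)]:
    mm=m[box[1]:box[3],box[0]:box[2]]; ys,xs=np.nonzero(mm); print(len(xs), at('scene',(xs.mean()+box[0],ys.mean()+box[1]),.008).round(4) if len(xs) else 0)
goto([.602,-.172,.2],82)
E
```

```text
A [ 0.6105 -0.1902]
A [ 0.6952 -0.2027]
A [ 0.547  -0.1793]
yaw piv->tip -8.407118654704075 0.0856710972924215
B [ 0.4128 -0.3637]
B [ 0.4994 -0.3469]
yaw piv->tip 10.961777493668828 0.08812808464959591
clip [ 0.5471 -0.3036]
clip [ 0.5416 -0.2669]
clip [ 0.6912 -0.235 ]
clip [ 0.6969 -0.27  ]
yaw piv->tip 98.46885905051478 0.03710367784429327
9 [ 0.6078 -0.1919  0.008 ]
10 [ 0.4108 -0.3656  0.008 ]
turn [-0.001  0.001  0.018] j7 0.66
shift [-2.729  0.501 -0.102]
```

Request:
{"fn": "play_rows", "kwargs": {
  "steps": [0,0,0,-0.3,0.055,0,0.06,0,0,0,-0.6,0.11,0,0.06,0,0,0,-0.92,0.17,0,0.06,0,0,0,-0.92,0.17,0,0.06],
  "grip_force": 50
}}

```text
time: 32.2
position: [0.5824, 0.0934, 0.1834]
eef_rot: [2.345, 2.089, -0.009]
force: [-0.1, -1.1, 0.5]
finger_gap: 0.0403
```

Request:
{"fn": "play_rows", "kwargs": {
  "steps": [0,0,0.02,-0.3,0.055,0,0.06,0,0,0.02,-0.6,0.11,0,0.06,0,0,0.02,-0.92,0.17,0,0.06,0,0,0.02,-0.92,0.17,0,0.06]
}}

```text
time: 32.6
position: [0.5922, -0.0463, 0.1835]
eef_rot: [2.387, 2.042, -0.008]
force: [-0.1, -0.1, -0.4]
finger_gap: 0.0404
```

```bash
python3 - <<'E'
from h import *
st();goto([.609,-.191,.2],81.2)
E
```

```text
t 32.6 p [ 0.5922 -0.0463  0.1835] rotm [[0.155, 0.988, -0.004], [0.988, -0.155, -0.003], [-0.004, -0.003, -1.0]] F [-0.1 -0.1 -0.4] gap 0.0404
turn [-0.002  0.002 -0.001] j7 1.1
shift [-0.936  0.26  -0.108]
```

Request:
{"fn": "play_rows", "kwargs": {
  "steps": [0,0,0,-0.3,0.08,0,0.06,0,0,0,-0.6,0.16,0,0.06,0,0,0,-0.88,0.25,0.1,0.06,0,0,0,-0.88,0.25,0.3,0.06,0,0,0,-0.88,0.25,0.6,0.06,0,0,0,-0.88,0.25,0.85,0.06,0,0,0,-0.88,0.25,0.85,0.06]
}}

```text
time: 33.3
position: [0.606, -0.1716, 0.0515]
eef_rot: [-2.367, -2.051, 0.01]
force: [-1.2, 0.1, -0.0]
finger_gap: 0.0403
```

```bash
python3 - <<'E'
from h import *
st();goto([.609,-.191,.0105],81.2);crop('scene','s1.png',190,260,310,380,5)
E
```

```text
t 33.3 p [ 0.606  -0.1716  0.0515] rotm [[0.142, 0.99, -0.011], [0.99, -0.142, 0.003], [0.001, -0.012, -1.0]] F [-1.2  0.1 -0. ] gap 0.0403
turn [-0.006 -0.001  0.006] j7 1.24
shift [-0.126  0.041  0.273]
```

View pics/s1.png

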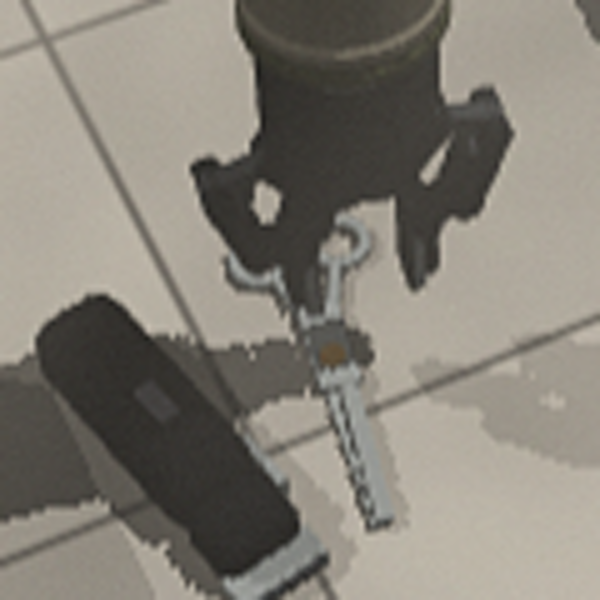

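Request:
{"fn": "play_rows", "kwargs": {
  "steps": [0,0,0.003,-0.12,0.03,0,0.06,0,0,0.003,-0.12,0.03,0,0.06,0,0,0.003,-0.12,0.03,0,0.06]
}}

```text
time: 33.65
position: [0.6135, -0.192, 0.0605]
eef_rot: [2.381, 2.046, 0.002]
force: [-0.2, -0.8, 0.3]
finger_gap: 0.0403
```

```bash
python3 - <<'E'
from h import *
st();goto([.609,-.191,.0105],81.2);crop('scene','s2.png',190,260,310,380,5)
E
```

```text
t 33.65 p [ 0.6135 -0.192   0.0605] rotm [[0.15, 0.989, 0.003], [0.989, -0.15, -0.001], [-0.001, 0.003, -1.0]] F [-0.2 -0.8  0.3] gap 0.0403
turn [0.001 0.    0.001] j7 1.27
shift [ 0.002 -0.031  0.333]
```

View pics/s2.png

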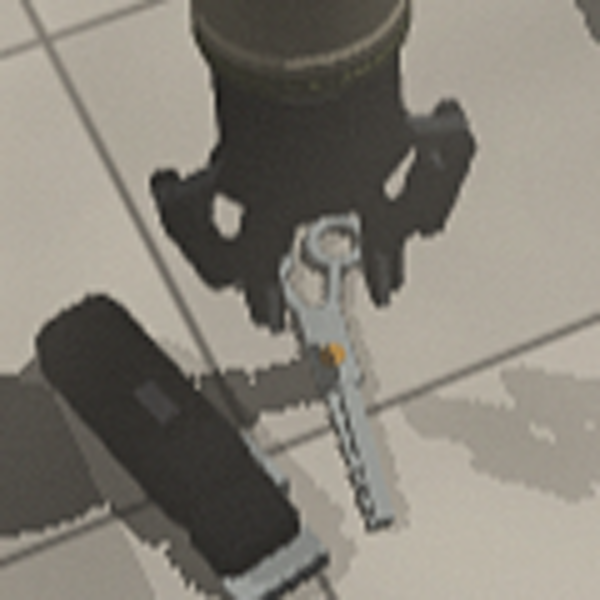

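Request:
{"fn": "play_rows", "kwargs": {
  "steps": [0,0,0,0,-0.025,0.1,0.06,0,0,0,0,-0.025,0.2,0.06,0,0,0,0,-0.025,0.27,0.06,0,0,0,0,-0.025,0.3,0.06,0,0,0,0,-0.025,0.32,0.06,0,0,0,0,-0.025,0.33,0.06,0,0,0,0,-0.025,0.33,0.06]
}}

```text
time: 34.4
position: [0.6089, -0.19, 0.0092]
eef_rot: [2.38, 2.05, 0.001]
force: [-0.7, -1.0, -0.2]
finger_gap: 0.0402
```

```bash
python3 - <<'E'
from h import *
st();goto([.609,-.191,.0105],81.2);crop('scene','s3.png',190,260,310,380,5)
E
```

```text
t 34.4 p [ 0.6089 -0.19    0.0092] rotm [[0.148, 0.989, 0.0], [0.989, -0.148, 0.0], [0.0, 0.0, -1.0]] F [-0.7 -1.  -0.2] gap 0.0402
turn [ 0.    -0.     0.002] j7 1.24
shift [-0.007  0.001 -0.008]
```

View pics/s3.png

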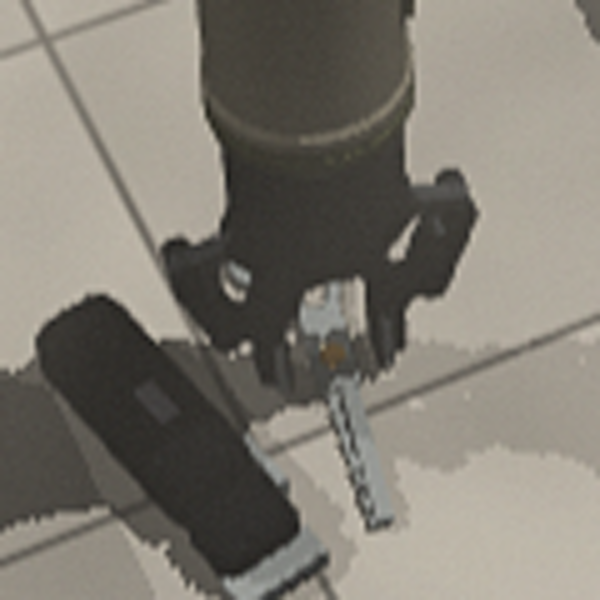

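Request:
{"fn": "play_rows", "kwargs": {
  "steps": [0,0,0,0,0,-0.012,0.06,0,0,0,0,0,-0.012,0.4,0,0,0,0,0,-0.012,1,0,0,0,0,0,-0.012,1,0,0,0,0,0,-0.012,1,0,0,0,0,0,-0.012,1,0,0,0,0,0,-0.012,1]
}}

```text
time: 35.15
position: [0.6092, -0.1901, 0.0117]
eef_rot: [2.38, 2.05, 0.001]
force: [-1.1, -0.4, 6.6]
finger_gap: 0.0184
```

Request:
{"fn": "play_rows", "kwargs": {
  "steps": [0,0,0,0,0,-0.03,1,0,0,0,0,0,-0.2,1,0,0,0,0,0,-0.5,1,0,0,0,0,0,-0.8,1,0,0,0,0,0,-1,1,0,0,0,0,0,-1,1]
}}

```text
time: 35.75
position: [0.6111, -0.1898, 0.1663]
eef_rot: [2.375, 2.046, 0.007]
force: [0.1, 0.3, -1.0]
finger_gap: 0.0178
```

```bash
python3 - <<'E'
from h import *
st();goto([.577,.326,.18],84.3);crop('scene','s4.png',190,210,310,330,5)
E
```

```text
t 35.75 p [ 0.6111 -0.1898  0.1663] rotm [[0.148, 0.989, 0.008], [0.989, -0.148, -0.002], [-0.001, 0.008, -1.0]] F [ 0.1  0.3 -1. ] gap 0.0178
turn [ 0.004  0.    -0.025] j7 1.32
shift [ 3.367 -0.733 -0.099]
```

View pics/s4.png

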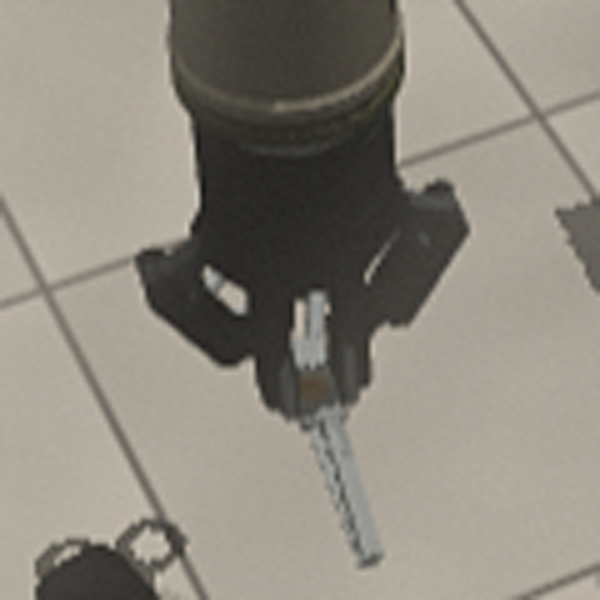

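```bash
python3 - <<'E'
from h import *
im=optics.snapshot('scene');cv2.imwrite('pics/s5.png',im[:,:,::-1])
E
```

```text
(no output)
```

View pics/s5.png

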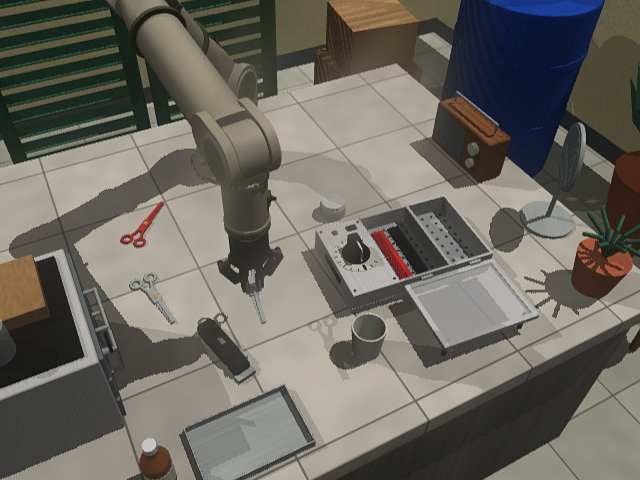

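Request:
{"fn": "play_rows", "kwargs": {
  "steps": [0,0,0,0.3,-0.065,-0.1,1,0,0,0,0.6,-0.13,-0.1,1,0,0,0,0.9,-0.2,-0.1,1,0,0,0,0.9,-0.2,-0.1,1]
}}

```text
time: 36.25
position: [0.5972, -0.0428, 0.1752]
eef_rot: [-2.365, -2.062, -0.002]
force: [0.0, 0.4, -0.3]
finger_gap: 0.0179
```

Request:
{"fn": "play_rows", "kwargs": {
  "steps": [0,0,-0.012,0.3,-0.065,0,1,0,0,-0.012,0.6,-0.13,0,1,0,0,-0.012,0.9,-0.2,0,1,0,0,-0.012,0.9,-0.2,0,1]
}}

```text
time: 36.65
position: [0.5864, 0.0946, 0.1751]
eef_rot: [-2.34, -2.09, -0.001]
force: [-0.1, 0.9, 0.1]
finger_gap: 0.0177
```

Request:
{"fn": "play_rows", "kwargs": {
  "steps": [0,0,-0.012,0.3,-0.06,0,1,0,0,-0.012,0.6,-0.12,0,1,0,0,-0.012,0.9,-0.18,0,1,0,0,-0.012,0.9,-0.18,0,1,0,0,-0.012,0.9,-0.18,0,1]
}}

```text
time: 37.15
position: [0.5782, 0.2245, 0.1743]
eef_rot: [-2.325, -2.11, 0.003]
force: [0.1, -1.0, -0.7]
finger_gap: 0.0178
```

```bash
python3 - <<'E'
from h import *
st();goto([.5737,.3338,.18],84.3)
E
```

```text
t 37.15 p [0.5782 0.2245 0.1743] rotm [[0.097, 0.995, -0.003], [0.995, -0.097, -0.001], [-0.001, -0.002, -1.0]] F [ 0.1 -1.  -0.7] gap 0.0178
turn [-0.001  0.     0.001] j7 0.69
shift [ 0.723 -0.1   -0.038]
```

Request:
{"fn": "play_rows", "kwargs": {
  "steps": [0,0,0,0.3,-0.04,0,1,0,0,0,0.6,-0.08,0,1,0,0,0,0.69,-0.09,0,1,0,0,0,0.69,-0.09,0.2,1,0,0,0,0.69,-0.09,0.4,1,0,0,0,0.69,-0.09,0.45,1,0,0,0,0.69,-0.09,0.45,1]
}}

```text
time: 37.85
position: [0.5766, 0.3249, 0.1065]
eef_rot: [-2.333, -2.104, 0.006]
force: [0.7, -0.2, 0.5]
finger_gap: 0.0174
```

```bash
python3 - <<'E'
from h import *
st();goto([.5737,.3338,.04],84.3);im=optics.snapshot('scene')[150:350,300:540,::-1];cv2.imwrite('pics/s6.png',cv2.resize(im,None,fx=3,fy=3))
E
```

```text
t 37.85 p [0.5766 0.3249 0.1065] rotm [[0.103, 0.995, -0.003], [0.995, -0.103, -0.003], [-0.003, -0.003, -1.0]] F [ 0.7 -0.2  0.5] gap 0.0174
turn [-0.001  0.001 -0.002] j7 0.52
shift [ 0.058 -0.024  0.443]
```

View pics/s6.png

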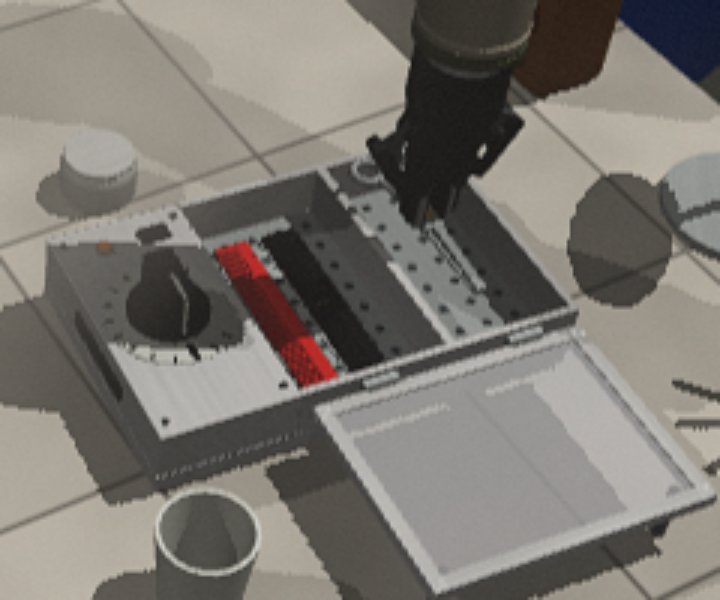

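Request:
{"fn": "play_rows", "kwargs": {
  "steps": [0,0,0,0.04,-0.02,0,1,0,0,0,0.04,-0.02,0.1,1,0,0,0,0.04,-0.02,0.2,1,0,0,0,0.04,-0.02,0.25,1,0,0,0,0.04,-0.02,0.25,1]
}}

```text
time: 38.4
position: [0.5733, 0.3328, 0.0687]
eef_rot: [-2.33, -2.107, 0.005]
force: [0.2, 0.2, -0.7]
finger_gap: 0.0177
```

```bash
python3 - <<'E'
from h import *
st();goto([.5737,.3338,.04],84.3);im=optics.snapshot('scene')[180:280,400:520,::-1];cv2.imwrite('pics/s7.png',cv2.resize(im,None,fx=6,fy=6))
E
```

```text
t 38.4 p [0.5733 0.3328 0.0687] rotm [[0.101, 0.995, -0.003], [0.995, -0.101, -0.002], [-0.002, -0.002, -1.0]] F [ 0.2  0.2 -0.7] gap 0.0177
turn [-0.001  0.001 -0.001] j7 0.49
shift [0.007 0.003 0.191]
```

View pics/s7.png

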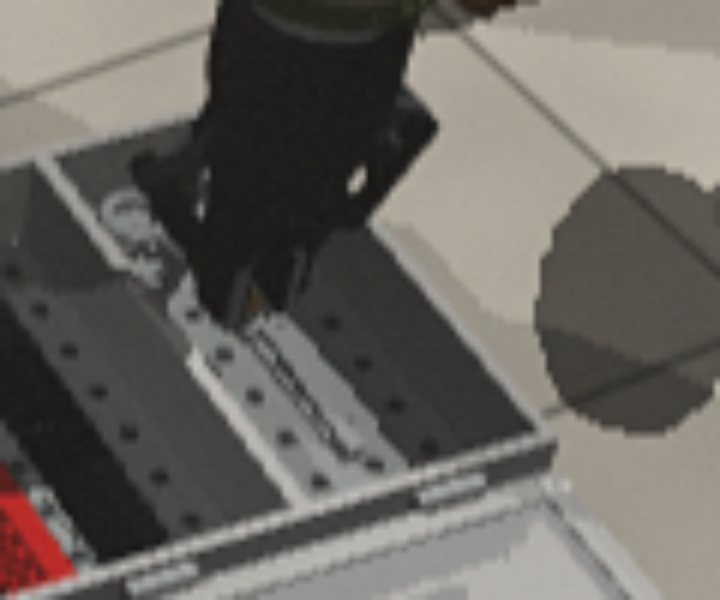

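Request:
{"fn": "play_rows", "kwargs": {
  "steps": [0,0,0,0.02,0,0.05,1,0,0,0,0.02,0,0.1,1,0,0,0,0.02,0,0.15,1,0,0,0,0.02,0,0.19,1,0,0,0,0.02,0,0.19,1,0,0,0,0.02,0,0.19,1]
}}

```text
time: 39.05
position: [0.5743, 0.3367, 0.0423]
eef_rot: [-2.33, -2.107, 0.0]
force: [-0.2, 0.0, -1.3]
finger_gap: 0.0176
```

Request:
{"fn": "play_rows", "kwargs": {
  "steps": [0,0,0,0,0,0.03,1,0,0,0,0,0,0.03,1,0,0,0,0,0,0.03,0.4,0,0,0,0,0,0.03,0.2,0,0,0,0,0,0.03,0.2,0,0,0,0,0,-0.2,0.2,0,0,0,0,0,-0.5,0.2,0,0,0,0,0,-0.9,0.2]
}}

```text
time: 39.85
position: [0.5737, 0.3362, 0.168]
eef_rot: [-2.33, -2.107, 0.003]
force: [0.7, 0.8, 0.5]
finger_gap: 0.0346
```

```bash
python3 - <<'E'
from h import *
st();im=optics.snapshot('scene')[180:280,400:520,::-1];cv2.imwrite('pics/s8.png',cv2.resize(im,None,fx=6,fy=6))
im=optics.snapshot('top');cv2.imwrite('pics/s8t.png',cv2.resize(im[140:320,380:510,::-1],None,fx=4,fy=4,interpolation=cv2.INTER_CUBIC))
goto([.4115,-.3645,.19],101)
E
```

```text
t 39.85 p [0.5737 0.3362 0.168 ] rotm [[0.1, 0.995, -0.002], [0.995, -0.1, -0.001], [-0.001, -0.002, -1.0]] F [0.7 0.8 0.5] gap 0.0346
turn [ 0.005 -0.003 -0.146] j7 0.53
shift [-4.781 -0.62  -0.138]
```

View pics/s8.png

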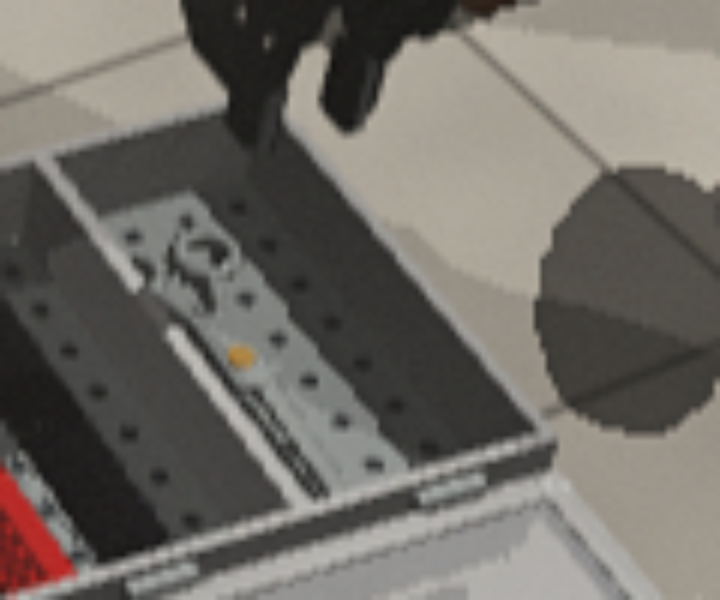

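View pics/s8t.png

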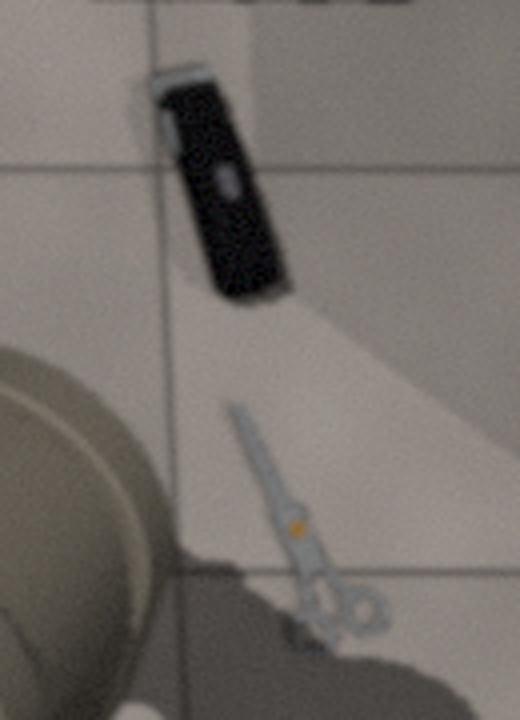

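```bash
python3 - <<'E'
from h import *
c=lambda x,y:(380+(x+.5)/4-.5,140+(y+.5)/4-.5)
a,b=[at('top',c(*p),.006)[:2] for p in [(297,527),(235,405)]];d=b-a
print(a,b,np.degrees(np.arctan2(d[1],d[0])),np.hypot(*d))
p=at('scene',(400+241/6,180+356/6),.03);D=np.array([.5541,.0966]);yaw=np.radians(-5.7);ex=np.array([np.cos(yaw),np.sin(yaw)]);ey=np.array([-ex[1],ex[0]])
W=D+.25*ey;print('sc1 in well',(p[:2]-W)@ex,(p[:2]-W)@ey)
s=optics.snapshot('scene'); cv2.imwrite('pics/s9.png',cv2.resize(s[250:350,110:230,::-1],None,fx=5,fy=5))
hsv=cv2.cvtColor(s,cv2.COLOR_RGB2HSV); m=(hsv[:,:,0]>10)&(hsv[:,:,0]<28)&(hsv[:,:,1]>130)&(hsv[:,:,2]>90)
for box in [(125,265,195,330)]:
    mm=m[box[1]:box[3],box[0]:box[2]]; ys,xs=np.nonzero(mm); print(len(xs), at('scene',(xs.mean()+box[0],ys.mean()+box[1]),.008).round(4) if len(xs) else 0)
E
```

```text
[ 0.39408056 -0.31453881] [ 0.4743026  -0.27913889] 23.81063397121723 0.08768540659826168
sc1 in well -0.0029192398096710304 -0.012401140031558778
11 [ 0.3913 -0.3168  0.008 ]
```

View pics/s9.png

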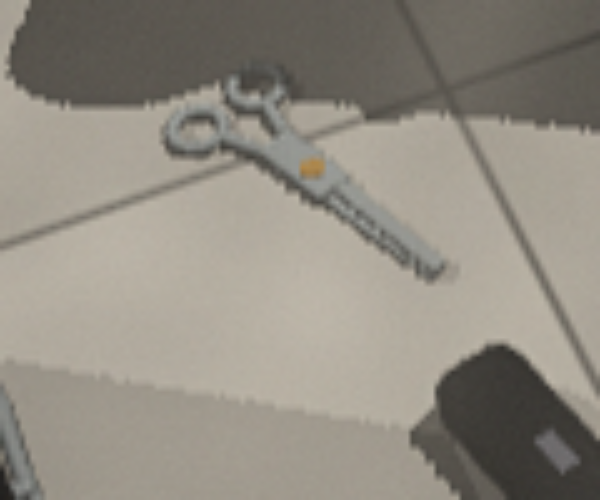

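Request:
{"fn": "play_rows", "kwargs": {
  "steps": [0,0,0,-0.3,-0.05,0,0.06,0,0,0,-0.6,-0.1,0,0.06,0,0,0,-0.95,-0.16,0,0.06,0,0,0,-0.95,-0.16,0,0.06]
}}

```text
time: 40.4
position: [0.5364, 0.1881, 0.1652]
eef_rot: [2.339, 2.093, -0.01]
force: [0.4, -0.4, 0.7]
finger_gap: 0.0403
```

Request:
{"fn": "play_rows", "kwargs": {
  "steps": [0,0,0,-0.3,-0.05,0,0.06,0,0,0,-0.6,-0.1,0,0.06,0,0,0,-0.95,-0.16,0,0.06,0,0,0,-0.95,-0.16,0,0.06]
}}

```text
time: 40.8
position: [0.4969, 0.0485, 0.1655]
eef_rot: [2.343, 2.091, -0.009]
force: [0.3, -0.5, -0.4]
finger_gap: 0.0402
```

Request:
{"fn": "play_rows", "kwargs": {
  "steps": [0,0,-0.07,-0.3,-0.05,0,0.06,0,0,-0.14,-0.6,-0.1,0,0.06,0,0,-0.21,-0.95,-0.16,0,0.06,0,0,-0.25,-0.95,-0.16,0,0.06,0,0,-0.25,-0.95,-0.16,0,0.06]
}}

```text
time: 41.3
position: [0.4586, -0.0847, 0.1664]
eef_rot: [-1.741, -2.613, 0.001]
force: [-0.5, 0.2, 0.7]
finger_gap: 0.0403
```

```bash
python3 - <<'E'
from h import *
print(st()['joints'].round(2));goto([.393,-.316,.15],113.8)
E
```

```text
t 41.3 p [ 0.4586 -0.0847  0.1664] rotm [[-0.385, 0.923, -0.002], [0.923, 0.385, 0.0], [0.001, -0.002, -1.0]] F [-0.5  0.2  0.7] gap 0.0403
[ 1.25  0.35 -1.32  1.85  0.36  1.22  1.78]
turn [-0.001 -0.    -0.01 ] j7 1.78
shift [-1.255 -0.998  0.11 ]
```

Request:
{"fn": "play_rows", "kwargs": {
  "steps": [0,0,0,-0.2,-0.16,0,0.06,0,0,0,-0.4,-0.32,0,0.06,0,0,0,-0.6,-0.48,0,0.06,0,0,0,-0.6,-0.48,0,0.06]
}}

```text
time: 41.7
position: [0.4269, -0.1966, 0.1665]
eef_rot: [-1.748, -2.609, 0.001]
force: [0.2, 0.6, 0.4]
finger_gap: 0.0403
```

```bash
python3 - <<'E'
from h import *
print(st()['joints'].round(2));goto([.393,-.316,.08],113.8)
E
```

```text
t 41.7 p [ 0.4269 -0.1966  0.1665] rotm [[-0.38, 0.925, -0.001], [0.925, 0.38, 0.0], [0.001, -0.001, -1.0]] F [0.2 0.6 0.4] gap 0.0403
[ 1.48  0.36 -1.32  1.84  0.37  1.23  2.01]
turn [-0.001 -0.    -0.013] j7 2.01
shift [-0.65  -0.511  0.577]
```

Request:
{"fn": "play_rows", "kwargs": {
  "steps": [0,0,-0.01,-0.2,-0.16,0,0.06,0,0,-0.01,-0.4,-0.32,0,0.06,0,0,-0.01,-0.58,-0.47,0.1,0.06,0,0,-0.01,-0.58,-0.47,0.3,0.06,0,0,-0.01,-0.58,-0.47,0.5,0.06,0,0,-0.01,-0.58,-0.47,0.6,0.06,0,0,-0.01,-0.58,-0.47,0.6,0.06,0,0,-0.01,-0.58,-0.47,0.6,0.06]
}}

```text
time: 42.5
position: [0.3983, -0.2989, 0.0782]
eef_rot: [1.709, 2.636, 0.001]
force: [0.4, -0.2, 0.8]
finger_gap: 0.04
```

```bash
python3 - <<'E'
from h import *
print(st()['joints'].round(2));goto([.393,-.316,.0105],113.8);crop('scene','b1.png',110,230,230,350,5)
E
```

```text
t 42.5 p [ 0.3983 -0.2989  0.0782] rotm [[-0.408, 0.913, 0.001], [0.913, 0.408, 0.0], [-0.0, 0.001, -1.0]] F [ 0.4 -0.2  0.8] gap 0.04
[ 1.52  0.54 -1.17  1.88  0.55  1.1   2.12]
turn [0.    0.    0.003] j7 2.12
shift [-0.089 -0.079  0.451]
```

View pics/b1.png

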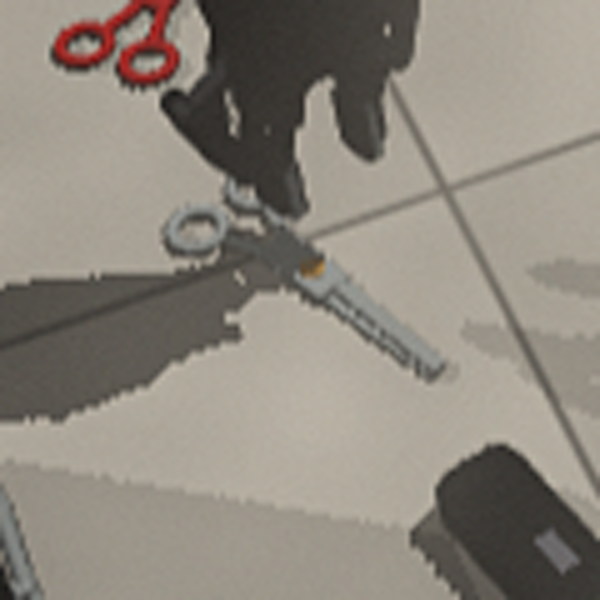

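Request:
{"fn": "play_rows", "kwargs": {
  "steps": [0,0,0.003,-0.09,-0.08,0,0.06,0,0,0.003,-0.09,-0.08,0,0.06,0,0,0.003,-0.09,-0.08,0.15,0.06,0,0,0.003,-0.09,-0.08,0.25,0.06,0,0,0.003,-0.09,-0.08,0.25,0.06,0,0,0.003,-0.09,-0.08,0.25,0.06]
}}

```text
time: 43.15
position: [0.3918, -0.3168, 0.0401]
eef_rot: [-1.718, -2.63, -0.001]
force: [1.1, 0.1, 0.9]
finger_gap: 0.04
```

```bash
python3 - <<'E'
from h import *
st();goto([.393,-.316,.0115],113.8);crop('scene','b2.png',110,230,230,350,5)
E
```

```text
t 43.15 p [ 0.3918 -0.3168  0.0401] rotm [[-0.402, 0.916, -0.0], [0.916, 0.402, 0.001], [0.001, 0.0, -1.0]] F [1.1 0.1 0.9] gap 0.04
turn [ 0.    -0.    -0.001] j7 2.11
shift [0.001 0.01  0.19 ]
```

View pics/b2.png

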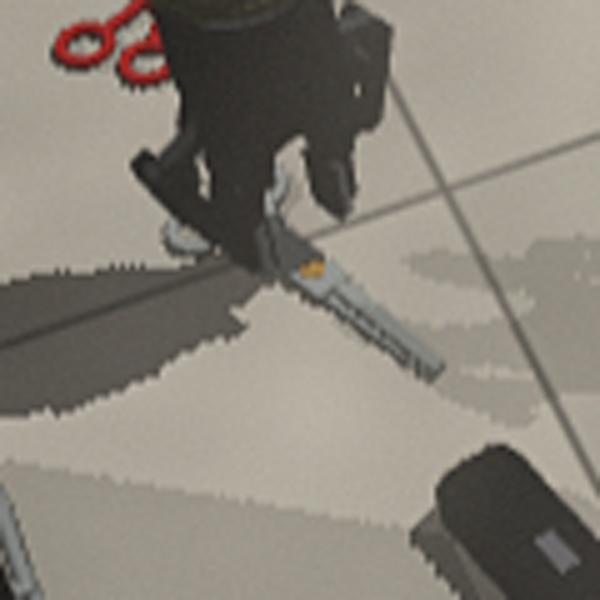

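```bash
python3 - <<'E'
from h import *
for dx in(-.02,0,.02):
  for z in(.036,.0): print(dx,z,((proj('scene',(.3918+dx*-.402,-.3168+dx*.916,z))-[110,230]+.5)*5-.5).round(0))
E
```

```text
-0.02 0.036 [271. 255.]
-0.02 0.0 [283. 304.]
0 0.036 [303. 230.]
0 0.0 [314. 279.]
0.02 0.036 [335. 206.]
0.02 0.0 [345. 255.]
```

Request:
{"fn": "play_rows", "kwargs": {
  "steps": [0,0,0,0,0.005,0.07,0.06,0,0,0,0,0.005,0.13,0.06,0,0,0,0,0.005,0.18,0.06,0,0,0,0,0.005,0.19,0.06,0,0,0,0,0.005,0.19,0.06]
}}

```text
time: 43.7
position: [0.3923, -0.3164, 0.011]
eef_rot: [-1.718, -2.629, -0.001]
force: [0.7, 0.9, -0.2]
finger_gap: 0.04
```

```bash
python3 - <<'E'
from h import *
st();crop('scene','b3.png',110,230,230,350,5)
E
```

```text
t 43.7 p [ 0.3923 -0.3164  0.011 ] rotm [[-0.402, 0.916, -0.0], [0.916, 0.402, 0.001], [0.001, -0.0, -1.0]] F [ 0.7  0.9 -0.2] gap 0.04
```

View pics/b3.png

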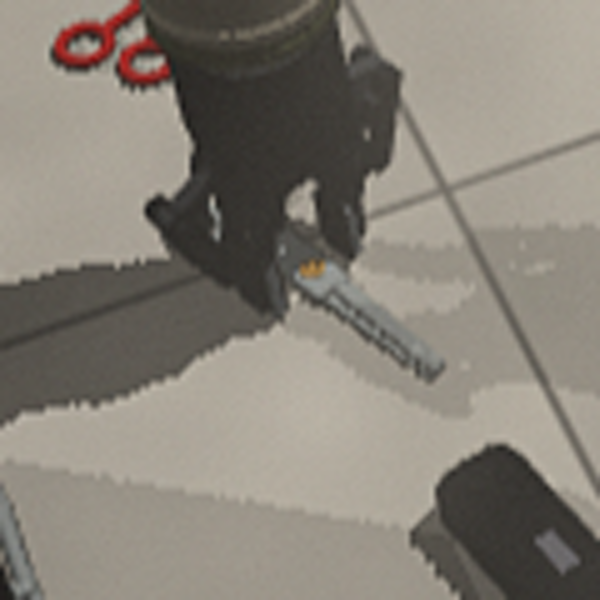

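Request:
{"fn": "play_rows", "kwargs": {
  "steps": [0,0,0,0,0,0,0.4,0,0,0,0,0,0,1,0,0,0,0,0,0,1,0,0,0,0,0,0,1,0,0,0,0,0,0,1,0,0,0,0,0,0,1]
}}

```text
time: 44.35
position: [0.3927, -0.3168, 0.0119]
eef_rot: [1.718, 2.629, -0.0]
force: [-1.3, 0.8, 5.1]
finger_gap: 0.0177
```

Request:
{"fn": "play_rows", "kwargs": {
  "steps": [0,0,0,0,0,-0.03,1,0,0,0,0,0,-0.2,1,0,0,0,0,0,-0.5,1,0,0,0,0,0,-0.8,1,0,0,0,0,0,-1,1,0,0,0,0,0,-1,1]
}}

```text
time: 44.95
position: [0.3946, -0.3176, 0.1656]
eef_rot: [1.715, 2.625, -0.002]
force: [-0.0, 0.4, -0.6]
finger_gap: 0.0178
```

```bash
python3 - <<'E'
from h import *
print(st()['joints'].round(2));goto([.5765,.362,.175],84.3);crop('scene','b4.png',110,180,230,300,5)
E
```

```text
t 44.95 p [ 0.3946 -0.3176  0.1656] rotm [[-0.402, 0.916, 0.005], [0.916, 0.402, -0.005], [-0.006, 0.003, -1.0]] F [-0.   0.4 -0.6] gap 0.0178
[ 1.62  0.45 -1.26  1.76  0.45  1.26  2.23]
turn [0.002 0.003 0.256] j7 2.23
shift [ 3.662  2.931 -0.078]
```

View pics/b4.png

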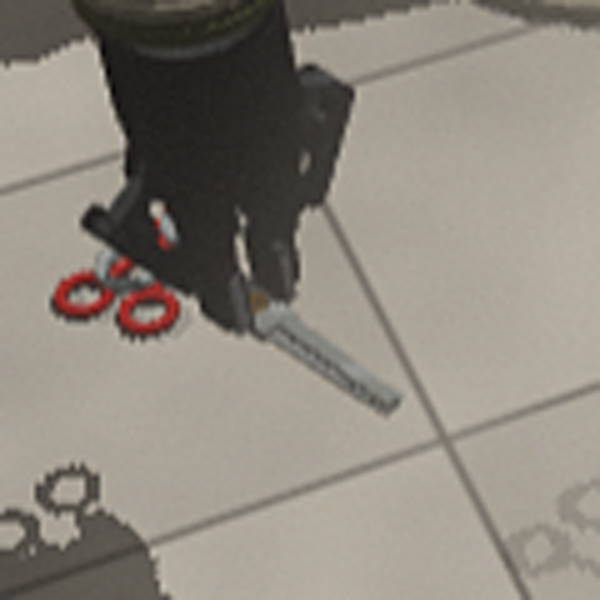

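Request:
{"fn": "play_rows", "kwargs": {
  "steps": [0,0,0,0.25,0.2,-0.05,1,0,0,0,0.5,0.4,-0.08,1,0,0,0,0.75,0.6,-0.08,1,0,0,0,0.98,0.78,-0.08,1,0,0,0,0.98,0.78,-0.08,1]
}}

```text
time: 45.5
position: [0.4409, -0.1283, 0.1729]
eef_rot: [-1.705, -2.638, -0.001]
force: [-0.1, -0.2, -1.8]
finger_gap: 0.0175
```

Request:
{"fn": "play_rows", "kwargs": {
  "steps": [0,0,0.06,0.25,0.2,0,1,0,0,0.12,0.5,0.4,0,1,0,0,0.18,0.75,0.6,0,1,0,0,0.25,0.98,0.78,0,1,0,0,0.25,0.98,0.78,0,1]
}}

```text
time: 46.0
position: [0.488, 0.0538, 0.173]
eef_rot: [-2.309, -2.127, -0.002]
force: [0.4, 0.7, 0.0]
finger_gap: 0.0178
```

```bash
python3 - <<'E'
from h import *
print(st()['joints'].round(2));goto([.5775,.3616,.175],84.3)
E
```

```text
t 46.0 p [0.488  0.0538 0.173 ] rotm [[0.082, 0.997, -0.0], [0.997, -0.082, 0.003], [0.003, -0.0, -1.0]] F [0.4 0.7 0. ] gap 0.0178
[ 0.82  0.34 -1.18  1.79  0.33  1.23  1.04]
turn [-0.    -0.001  0.009] j7 1.04
shift [ 2.094  0.427 -0.009]
```

Request:
{"fn": "play_rows", "kwargs": {
  "steps": [0,0,0,0.3,0.06,0,1,0,0,0,0.6,0.12,0,1,0,0,0,0.95,0.19,0,1,0,0,0,0.95,0.19,0,1]
}}

```text
time: 46.4
position: [0.5275, 0.1939, 0.1724]
eef_rot: [-2.3, -2.134, -0.002]
force: [-1.4, 1.1, -0.4]
finger_gap: 0.0178
```

Request:
{"fn": "play_rows", "kwargs": {
  "steps": [0,0,0.004,0.3,0.06,0,1,0,0,0.004,0.6,0.12,0,1,0,0,0.004,0.95,0.19,0,1,0,0,0.004,0.95,0.19,0,1,0,0,0.004,0.95,0.19,0,1,0,0,0.004,0.95,0.19,0,1]
}}

```text
time: 47.0
position: [0.5704, 0.3237, 0.1721]
eef_rot: [2.325, 2.113, -0.003]
force: [1.0, -1.0, -0.9]
finger_gap: 0.0179
```

```bash
python3 - <<'E'
from h import *
print(st()['joints'].round(2));goto([.5775,.3616,.08],84.3);im=optics.snapshot('scene')[130:280,390:550,::-1];cv2.imwrite('pics/b5.png',cv2.resize(im,None,fx=4,fy=4))
E
```

```text
t 47.0 p [0.5704 0.3237 0.1721] rotm [[0.095, 0.995, -0.001], [0.995, -0.095, -0.002], [-0.002, -0.001, -1.0]] F [ 1.  -1.  -0.9] gap 0.0179
[ 0.05  0.69 -1.    1.34  0.57  1.41  0.55]
turn [-0.001  0.001  0.002] j7 0.55
shift [0.257 0.024 0.613]
```

View pics/b5.png

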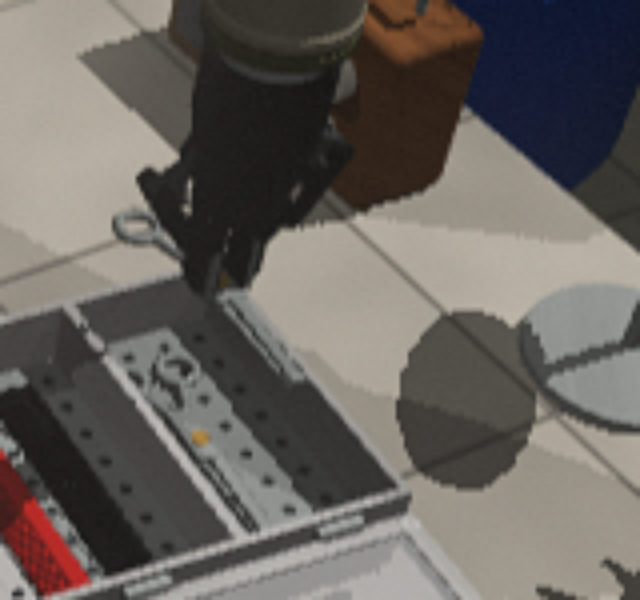

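Request:
{"fn": "play_rows", "kwargs": {
  "steps": [0,0,0,0.24,0.02,0,1,0,0,0,0.24,0.02,0.1,1,0,0,0,0.24,0.02,0.3,1,0,0,0,0.24,0.02,0.5,1,0,0,0,0.24,0.02,0.5,1,0,0,0,0.24,0.02,0.5,1,0,0,0,0.24,0.02,0.5,1]
}}

```text
time: 47.75
position: [0.5776, 0.3609, 0.1006]
eef_rot: [2.325, 2.112, 0.004]
force: [-0.4, -0.2, 0.1]
finger_gap: 0.0181
```

```bash
python3 - <<'E'
from h import *
st();goto([.5775,.3616,.048],84.3);im=optics.snapshot('scene')[150:280,390:530,::-1];cv2.imwrite('pics/b6.png',cv2.resize(im,None,fx=5,fy=5))
E
```

```text
t 47.75 p [0.5776 0.3609 0.1006] rotm [[0.096, 0.995, 0.002], [0.995, -0.096, 0.002], [0.002, 0.002, -1.0]] F [-0.4 -0.2  0.1] gap 0.0181
turn [ 0.001 -0.001  0.002] j7 0.48
shift [ 0.004 -0.002  0.351]
```

View pics/b6.png

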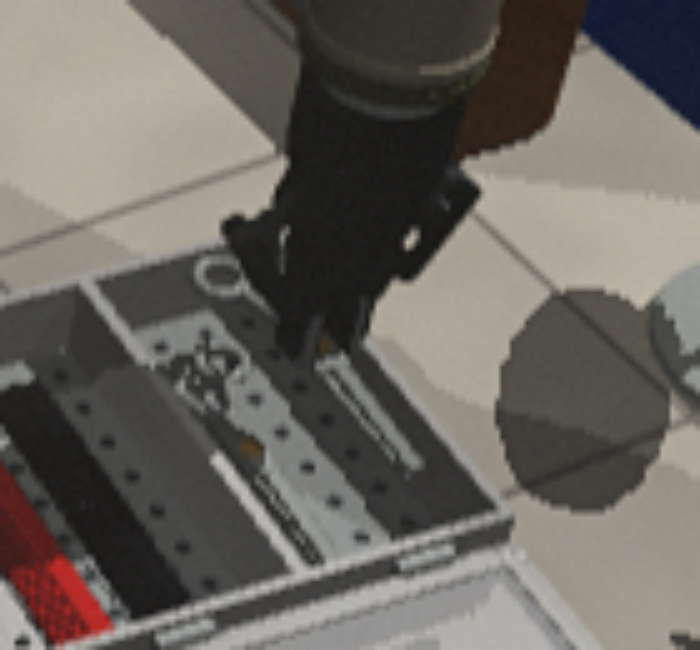

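Request:
{"fn": "play_rows", "kwargs": {
  "steps": [0,0,0,-0.01,0,0.08,1,0,0,0,-0.01,0,0.15,1,0,0,0,-0.01,0,0.2,1,0,0,0,-0.01,0,0.25,1,0,0,0,-0.01,0,0.25,1]
}}

```text
time: 48.3
position: [0.5757, 0.359, 0.0592]
eef_rot: [-2.324, -2.114, 0.004]
force: [-0.5, -0.2, -0.5]
finger_gap: 0.018
```

Request:
{"fn": "play_rows", "kwargs": {
  "steps": [0,0,0,0,0,0.03,1,0,0,0,0,0,0.06,1,0,0,0,0,0,0.08,1,0,0,0,0,0,0.08,1]
}}

```text
time: 48.7
position: [0.5762, 0.3594, 0.0484]
eef_rot: [-2.324, -2.114, 0.001]
force: [-0.2, -0.4, 0.1]
finger_gap: 0.0181
```

```bash
python3 - <<'E'
from h import *
st();im=optics.snapshot('scene')[150:280,390:530,::-1];cv2.imwrite('pics/b7.png',cv2.resize(im,None,fx=5,fy=5))
E
```

```text
t 48.7 p [0.5762 0.3594 0.0484] rotm [[0.095, 0.996, -0.001], [0.996, -0.095, -0.0], [-0.0, -0.0, -1.0]] F [-0.2 -0.4  0.1] gap 0.0181
```

View pics/b7.png

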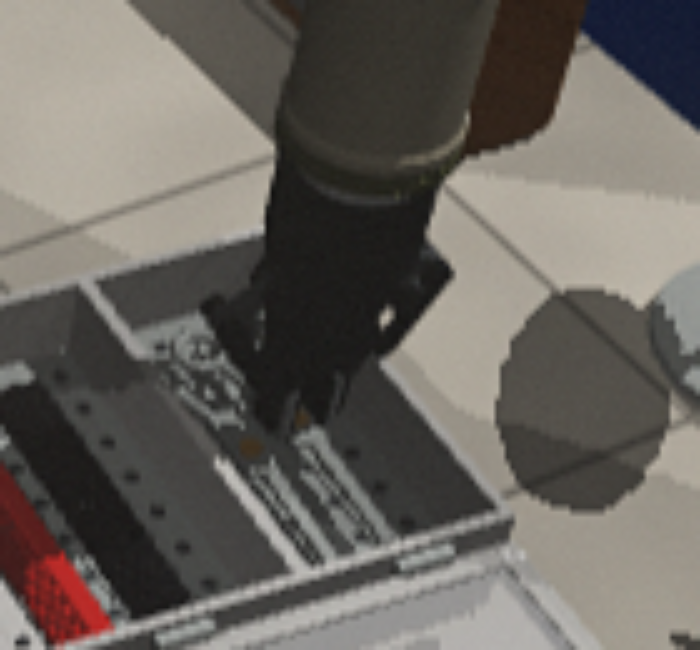

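Request:
{"fn": "play_rows", "kwargs": {
  "steps": [0,0,0,0,0,0.015,1,0,0,0,0,0,0.015,0.5,0,0,0,0,0,0.015,0.3,0,0,0,0,0,0.015,0.3,0,0,0,0,0,-0.1,0.3,0,0,0,0,0,-0.3,0.3,0,0,0,0,0,-0.6,0.3,0,0,0,0,0,-0.95,0.3]
}}

```text
time: 49.55
position: [0.5758, 0.3592, 0.1909]
eef_rot: [-2.323, -2.114, 0.002]
force: [1.0, -0.0, 0.2]
finger_gap: 0.0298
```

Request:
{"fn": "play_rows", "kwargs": {
  "steps": [0,0,0,-0.3,-0.1,-0.1,0.3,0,0,0,-0.6,-0.2,-0.2,0.3,0,0,0,-0.9,-0.4,-0.2,0.3,0,0,0,-0.9,-0.6,-0.2,0.3,0,0,0,-0.9,-0.6,-0.2,0.3]
}}

```text
time: 50.05
position: [0.4707, 0.2335, 0.2204]
eef_rot: [2.32, 2.114, -0.001]
force: [-0.6, 1.4, 0.5]
finger_gap: 0.0296
```

```bash
python3 - <<'E'
from h import *
st();im=optics.snapshot('scene')[150:350,300:540,::-1];cv2.imwrite('pics/f1.png',cv2.resize(im,None,fx=3.3,fy=3))
im=optics.snapshot('top');cv2.imwrite('pics/f1t.png',im[:,:,::-1])
E
```

```text
t 50.05 p [0.4707 0.2335 0.2204] rotm [[0.093, 0.996, 0.001], [0.996, -0.093, -0.003], [-0.003, 0.002, -1.0]] F [-0.6  1.4  0.5] gap 0.0296
```

View pics/f1.png

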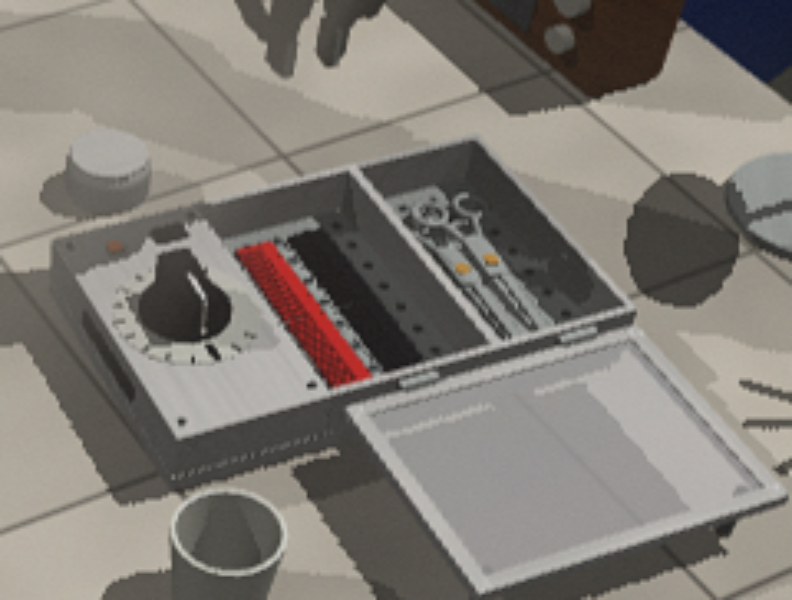

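View pics/f1t.png

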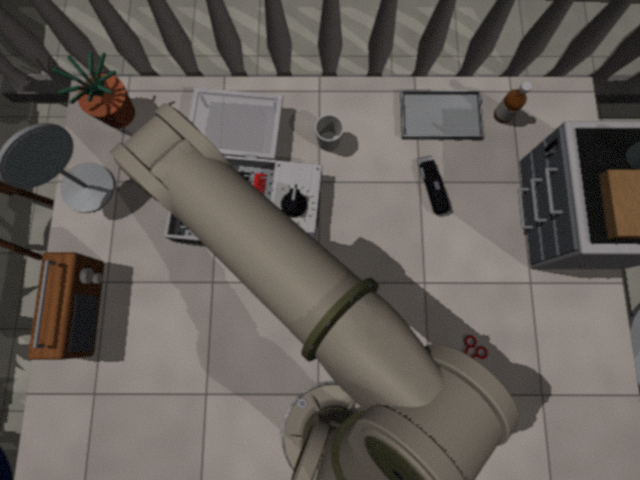

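```bash
python3 - <<'E'
from h import *
D=np.array([.5541,.0966]);yaw=np.radians(-5.7);ex=np.array([np.cos(yaw),np.sin(yaw)]);ey=np.array([-ex[1],ex[0]])
def rel(px,z,y0):
    p=at('scene',(300+px[0]/3.3,150+px[1]/3),z)[:2]-(D+y0*ey); return (p@ex).round(4),(p@ey).round(4)
print('s1',rel((462,268),.032,.25),'s2',rel((492,260),.036,.25),'c1',rel((303,313),.028,.1235),'c2',rel((355,298),.028,.1235))
b=np.mean([optics.snapshot('scene').astype(float) for _ in range(4)],0).astype(np.uint8)
a=np.mean([optics.snapshot('top').astype(float) for _ in range(4)],0).astype(np.uint8)
A=cv2.resize(b[210:270,330:380,::-1],None,fx=8,fy=8,interpolation=cv2.INTER_CUBIC);B=cv2.resize(a[175:235,270:320,::-1],None,fx=8,fy=8,interpolation=cv2.INTER_CUBIC)
cv2.imwrite('pics/f2.png',np.hstack([A,B]));st()
E
```

```text
s1 (np.float64(-0.0015), np.float64(-0.0141)) s2 (np.float64(0.0016), np.float64(0.0098)) c1 (np.float64(-0.0017), np.float64(-0.0237)) c2 (np.float64(-0.003), np.float64(0.021))
t 50.55 p [0.4741 0.2341 0.2188] rotm [[0.094, 0.996, -0.001], [0.996, -0.094, 0.001], [0.001, -0.001, -1.0]] F [ 0.2 -0.5  0.3] gap 0.0302
```

View pics/f2.png

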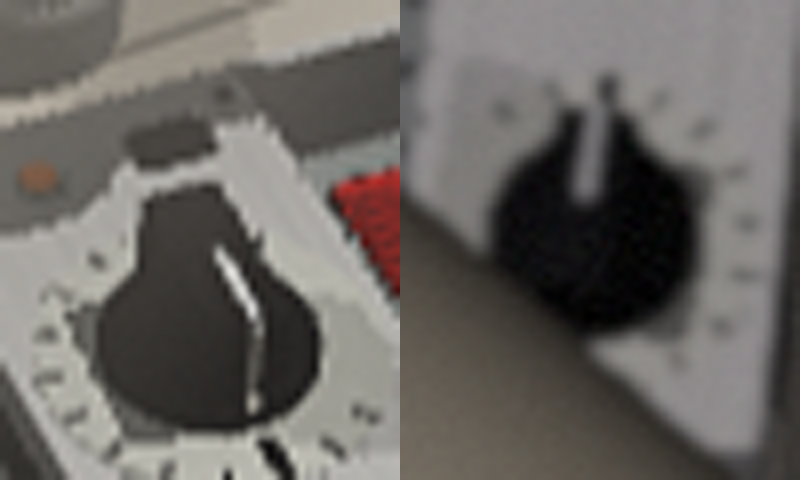

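```bash
python3 - <<'E'
from h import *
c=lambda x,y:(270+(x-400+.5)/8-.5,175+(y+.5)/8-.5); d=lambda x,y:(330+(x+.5)/8-.5,210+(y+.5)/8-.5)
for n,f,p,q in(('top',c,(584,205),(594,108)),('scene',d,(219,250),(258,314))):
    a=at(n,f(*p),.115);b=at(n,f(*q),.115);print(n,a.round(4),b.round(4),np.degrees(np.arctan2(*(b-a)[1::-1])).round(1))
print(get_state()['joint_vel'].round(3))
E
```

```text
top [0.5509 0.0964 0.115 ] [0.5816 0.0939 0.115 ] -4.7
scene [0.5533 0.0941 0.115 ] [0.5804 0.0912 0.115 ] -6.1
[ 0.004 -0.003 -0.002  0.004 -0.    -0.     0.   ]
```

```bash
python3 -c "
from station import order
print(order.hand_in())"
```

```text
the job is handed in; nothing more can be done
None
```

The job is handed in. The knob is on its shaft pointing at zero, both combs are in the comb well, and both pairs of steel scissors are in the scissors well. Hand-in gives no verdict, so the result rests on the checks below.

**What I did**
- **Knob:** I picked it up, let go, turned the gripper half a turn to stay within the last joint's range, and gripped it again. I lowered it onto the shaft with its keyway over the key. It met the collar with about 8 N at the height expected for fully home, so no search turn was needed. I then turned it about 86° to zero and let go.
- **Tools:** Four were present, the red comb, the black comb and two pairs of steel scissors. There was no wooden comb and no third pair. One pair of scissors was knocked aside partway through, so I measured it again and then loaded it.
- **Left alone:** I did not touch the clipper, cup, tin or red scissors. The clipper and cup look unmoved in the last pictures. The tin was out of the last top picture, but the scene view shows it in its place.

**Last checks**
- **Pointer:** It reads −4.7° in the top picture and −6.1° in the scene picture, with the zero mark at −5.7°. The limit is 7°.
- **Tools in the wells, from the pictures:**

| Tool | x from well centre (mm) | y from well centre (mm) |
|---|---|---|
| Red comb | −2 | −24 |
| Black comb | −3 | +21 |
| Scissors, first pair | −2 | −14 |
| Scissors, second pair | +2 | +10 |

- **Weaker evidence:** I did not measure tool heights; the pictures show the tools lying low inside. The second scissors' rings rest on the first's.
- **Disagreement:** The two cameras differ by 2–3 mm on the knob's position, which is about the calibration error. I judged it home by contact height, not from the images.
- **Arm:** It ended clear of everything, at 50.6 s of the 210 s allowed.

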